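# Build up the cone-washer spring pack of a coffee grinder spindle and fit the burr carrier

### The arm

A 6-joint arm with a two-finger parallel gripper is mounted at the origin on the work surface. World frame = base frame: x ahead of the robot, y to its left, z up, the work surface at z = 0. Lengths are in mm, angles in degrees, forces in N, time in s.
With the tool pointing down it reaches from about 275 to 825 mm from the base axis. Payload 5.2 kg.
Tool frame: the origin (TCP) lies between the finger pads; the fingertips stand 11 mm ahead of it and the grasp point (between the pads) lies 8 mm behind it; z points along the fingers, y is the direction in which the jaws open and shut (so a half turn about z gives the same grasp; the last joint's range is limited). The gripper opens to 93 mm and grips with 3 to 60 N. Pads are 15 mm wide; open, the fingers measure 128 mm over their backs; the gripper's body (75 mm by 188 mm) begins 65 mm behind the grasp point.
Start: joints at [-11.62, 14.817, 87.949, -0, 77.235, -11.62], TCP at [550.005, 0.023, 229.653] pointing down, gripper open.
Joint ranges: [-179.93, 179.93], [-52.35, 119.4], [10.71, 147.94], [-69.91, 249.91], [12.55, 155.21], [-178.61, 178.61]. Speed limits (degrees/s): [147.25, 147.25, 180, 180, 180, 180].

### API

Orientations are given as a 3x3 rotation matrix whose columns are the frame's x, y, z axes.
In Python, from station import monitor, vision, workorder, finder gives the robot as it stands. The module is installed in compiled form; this text tells all that it offers.
- The arm moves only by the tool apply_moves, never from a script. Its arguments are lists of equal length, an entry for each row: "delta_pos": the shift along the world's x, y, z in m, a list of three; "yaw": the turn about the world's z in degrees; "jaw": the finger opening in m, from 0 to 0.093. In form: {"delta_pos": [[dx, dy, dz], ...], "yaw": [yaw, ...], "jaw": [jaw, ...]}. A call has 1 to 20 rows; each row shifts and turns the commanded pose from where the row before left it; what a row does not reach is not made up. A row lasts 1/8 s, in which the tool goes at most 62.5 mm and 10.7 degrees, less where a joint would pass 70% of its speed; a pose out of reach is approached as far as the arm can. A call with a gripper value outside its range is refused whole. The fingers move at their own pace and stop on an object; the grip force is fixed at half the most. Time passes only in rows, so rows that do not move let the fingers close. It gives the time, the measured TCP pose, the force and the opening at its end, in the units of the state.
- monitor.get_state(): the state, without advancing time (a new reading comes with each control period).
- vision.capture(name): name is "scene" or "side" or "wrist"; returns (picture, depth): 420x560x3 uint8, blue, green, red; 420x560 float32, mm along the optical axis (not along the pixel's ray), 0 where there is no reading.
- vision.camera_info(name): a dict with "camera_matrix" (3x3 intrinsics, pixels), "R" (3x3) and "t" (3): a world point X has camera coordinates R X + t. Camera axes: x right, y down, z forward; pixel columns grow to the right and rows downward; lengths in mm; the calibration is good to about 2 mm. A picture is of the moment at which its call begins: read the wrist's pose just before it. camera_info takes no time and is no camera call; for the wrist camera it gives the pose at the moment of the call.
- workorder.finish_job(): hands the job in, once; it reports no verdict.
Trained networks look in the newest picture that a camera, given by its name, has taken for a name from the list of things; names that differ only in an ending like _2 or _b are one class to them, and where a whole thing is asked for, a point or a joint stands for the part that bears it (a point fixed in the world has none). Each returns a list of dicts, best first, with "score" (0 to 1); they miss things now and then, are a little off and sometimes report something else, mostly with a low value. They report only what shows in the picture. A call takes as long as a camera call. They do not tell look-alikes from the thing itself.
- finder.silhouettes(camera, target): "mask" (420x560 bool, what is visible of it) and "bbox" ([left, top, right, bottom] in pixels, round what is visible of it).
- finder.landmark_of(camera, target): "at" ([column, row] in pixels: a listed point, or the origin of a listed thing).
The state is a dict: "time_s": time; "joint_positions": joint angles; "dq": joint speeds; "effort": joint torques, N m; "ee_pos": TCP position; "eef_rot": TCP orientation; "ft_force": force on the tool from outside, world axes, zero at the start; "ft_torque": the same for the moment, N m; "gripper_width": finger opening in mm.
Only numpy, scipy, OpenCV 4.12 (cv2) and the standard library are available. Lean on these libraries where they do the work, as an engineer would, in place of code of your own. Each camera call takes 0.05 s, during which the arm holds its last target.

### The job

The spring pack on the upright grinder spindle has only its first cone washer on, dished side up: add two of the loose cone washers from the bench so that the faces alternate, the next one crown up (rim on rim) and the last one dished side up again (crown on crown); each kind is there already lying the right way up. Then lower the slotted burr carrier, hub up, over the spindle with its slot over the drive pin, until it lies flat on the pack. Lower each part on, do not drop it, and leave the spare washer and everything else on the bench where it is.

Things in the scene. Friction and masses are not known exactly. Their poses are not given: they have to be found in the camera images.
- washer_a_mid (a point): Centre, half-way up, of a loose steel cone washer (disc spring) on the bench, the same as washer_first, 130 g; grip it across its 66 mm outside. z up: it lies crown up, rim on the bench, like a low volcano. z down: it lies dished side up, crown on the bench, like a bowl. Which lies which way up and where must be read; of the three, one lies crown up and two dished.
- washer_b_mid (a point): Centre, half-way up, of a loose steel cone washer (disc spring) on the bench, the same as washer_first, 130 g; grip it across its 66 mm outside. z up: it lies crown up, rim on the bench, like a low volcano. z down: it lies dished side up, crown on the bench, like a bowl. Which lies which way up and where must be read; of the three, one lies crown up and two dished.
- washer_c_mid (a point): Centre, half-way up, of a loose steel cone washer (disc spring) on the bench, the same as washer_first, 130 g; grip it across its 66 mm outside. z up: it lies crown up, rim on the bench, like a low volcano. z down: it lies dished side up, crown on the bench, like a bowl. Which lies which way up and where must be read; of the three, one lies crown up and two dished.
- washer_first_mid (a point): Centre, half-way up, of the cone washer already on the spindle. 66 mm across, 27 mm bore, 12 mm high over all, 6 mm thick; dark steel with a bright ground flat ring at each end: rim face 60 to 66 mm, crown face 29 to 36 mm in diameter. z runs from the wide rim face to the narrow crown face, so here it points down: crown on the flange, rim up (dished).
- spindle_seat (a point): Spindle unit of a shop coffee grinder, upright and fast on the bench: grey casting with a round steel flange 120 mm across, its top face 60 mm above the bench. This point is on the axis at that face; z up, x towards the drive pin. The spindle rising from it is 24 mm in diameter, its end 58 mm above this point, the last 7 mm tapered.
- pin_top (a point): Top of the drive pin: an upright steel pin 10 mm in diameter on the flange, 46 mm from the spindle axis, 44 mm tall, its last 5 mm tapered.
- carrier_mid (a point): Burr carrier, aluminium, 450 g, lying hub up on the bench: round plate 112 mm across, 10 mm thick, with a round hub 42 mm across standing 30 mm up from it (40 mm in all), bored through 27 mm; grip it across the hub. This point is on the axis, 20 mm above the underside; z up, x from the axis along the middle of its one slot.
- carrier_slot (a point): The carrier's drive slot: 14 mm wide, parallel sides, open at the plate's rim, its closed end 38 mm from the axis. This point is 46 mm from the axis along the slot, half-way through the plate (5 mm above the underside).
- burr_ring: steel burr ring 98 mm across, 8 mm thick, lying flat (bystander; origin centre of its underside)
- spacer_ring: flat steel spacer ring 82 mm across, 50 mm bore, 8 mm thick (bystander; origin centre of its underside)
- spanner: steel spanner 160 mm long (bystander)
- brush: cleaning brush 170 mm long (bystander)
- tamper: dark wooden tamper 87 mm tall, standing (bystander; origin centre of its foot)
- milk_jug: steel milk jug 110 mm tall (bystander; origin centre of its foot)
- portafilter: portafilter with black handle, 190 mm long (bystander)
- cup: white cup 58 mm tall (bystander; origin centre of its foot)
There are look-alikes about, which are no part of the job. Leave any purple look-alike of the part that bears carrier_mid alone.

How it is judged:
By the outcome, as a careful person would: the job done as asked, in the order asked, and still so for the second after the job is handed in, with the robot touching nothing.
It also fails if it takes over 72 s, if anything falls off the work surface, if the arm or the gripper's body presses on something with over 40 N, if the wrist force passes 120 N, or if a joint passes its speed limit or range.

## Working session

There is one attempt and no reset: what is moved stays moved. The work goes in short steps, Python scripts to look and compute and a tool call to move; the robot and the scene stay as the last step left them, time stands still between calls to the robot, and variables do not carry over. Pictures are saved under pics/ and viewed, and the job is handed in when it is done.

Besides the shell and the picture viewer there is one more tool, called after "Call:" as name(argument=value, ...) on one line, values as JSON. apply_moves: Moves the arm, as the interface text tells. Its arguments: {"type":"object","properties":{"delta_pos":{"type":"array"},"yaw":{"type":"array"},"jaw":{"type":"array"}},"required":["delta_pos","yaw","jaw"]}

```bash
mkdir -p pics; ls
cat > h.py <<'E'
import numpy as np,cv2,pickle
from station import monitor,vision,workorder,finder
def cap(n,save=None):
    info=vision.camera_info(n); p,d=vision.capture(n)
    info={k:np.array(info[k],float) for k in("camera_matrix","R","t")}
    if save: cv2.imwrite(f"pics/{save}.png",p)
    pickle.dump((p,d,info),open(f"last_{n}.pkl","wb"))
    return p,d,info
def load(n): return pickle.load(open(f"last_{n}.pkl","rb"))
def ray(info,u,v):
    K,R,t=info["camera_matrix"],info["R"],info["t"]
    c=-R.T@t; r=R.T@np.linalg.solve(K,[u,v,1.]); return c,r
def atz(info,u,v,z):
    c,r=ray(info,u,v); return c+r*(z-c[2])/r[2]
def atd(info,u,v,d):
    c,r=ray(info,u,v); return c+r*d
def cloud(d,info):
    v,u=np.nonzero(d>0); K,R,t=info["camera_matrix"],info["R"],info["t"]
    P=np.stack([u,v,np.ones_like(u)]).astype(float); X=np.linalg.solve(K,P)*d[v,u]
    return (R.T@(X-t[:,None])).T,u,v
def proj(info,X):
    x=info["camera_matrix"]@(info["R"]@np.array(X,float)+info["t"]); return x[:2]/x[2]
E
python3 - <<'E'
from h import *
np.set_printoptions(precision=1,suppress=True)
for n in("scene","side","wrist"):
    p,d,i=cap(n,n+"0"); print(n,-i["R"].T@i["t"],i["R"][2],i["camera_matrix"][0,0])
s=monitor.get_state();print(s)
E
```

```text
pics
scene [1112.7  149.1 1063.2] [-0.5 -0.2 -0.8] 419.1178170717523
side [-157.9  657.2  712.9] [ 0.5 -0.6 -0.6] 410.2069879000596
wrist [550.3  70.4 384.2] [-0.  -0.3 -1. ] 294.88823933459093
{'time_s': 0.15, 'joint_positions': array([-11.6,  14.8,  88. ,   0. ,  77.2, -11.6]), 'dq': array([ 0. , -0.1, -0.2,  0.1,  0. , -0. ]), 'effort': array([  0. , -43.8, -28.4,   0.1,   0. ,  -0. ]), 'ee_pos': array([549.6,   0.1, 229. ]), 'eef_rot': array([[ 0.,  1., -0.],
       [ 1., -0.,  0.],
       [ 0., -0., -1.]]), 'ft_force': array([-0.1, -0.7, -0.4]), 'ft_torque': array([-0.1, -0. , -0. ]), 'gripper_width': 93.06555362376216}
```

View pics/scene0.png

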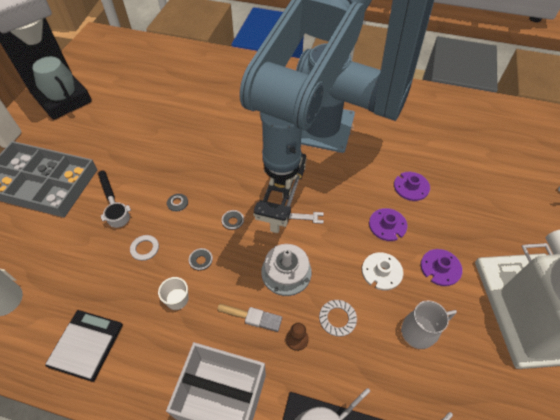

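View pics/side0.png

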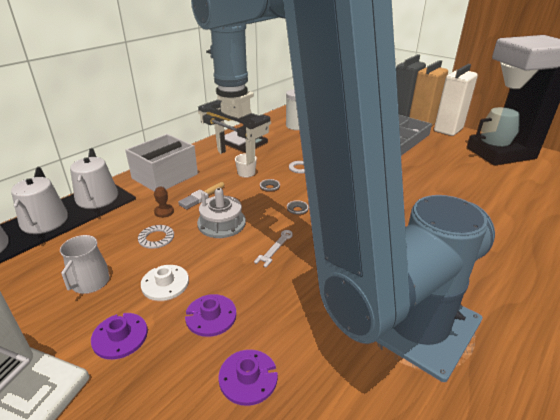

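View pics/wrist0.png

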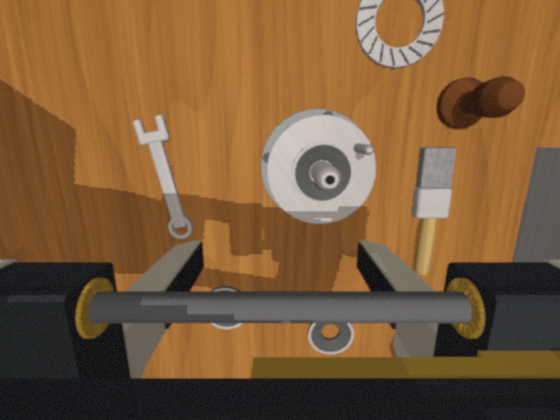

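Run:
```python
from h import *
np.set_printoptions(precision=1,suppress=True)
for n in("scene","side","wrist"):
    p,d,i=load(n)
    for t in("washer_a_mid","washer_first_mid","spindle_seat","pin_top","carrier_mid","carrier_slot"):
        for r in finder.landmark_of(n,t):
            u,v=r["at"]; 
            if r["score"]<.2: continue
            z={"w":6,"s":60,"p":104,"c":20}[t[0]]
            if t=="carrier_slot": z=5
            if t=="washer_first_mid":z=66
            ui,vi=int(round(u)),int(round(v)); dd=d[vi,ui] if 0<=vi<420 and 0<=ui<560 else 0
            print(n,t,round(r["score"],2),np.array([u,v]),atz(i,u,v,z),"depthpt",atd(i,u,v,dd))
```

```text
scene washer_a_mid 0.68 [178.8 199.2] [ 444.2 -358.5    6. ] depthpt [ 441.9 -360.2    2.5]
scene washer_first_mid 0.55 [288.3 259.8] [589.   33.9  66. ] depthpt [605.3  37.5  97. ]
scene spindle_seat 0.96 [288.4 261.1] [589.6  34.5  60. ] depthpt [605.   37.8  89.6]
scene pin_top 0.58 [292.7 270.9] [636.6  57.2 104. ] depthpt [636.5  57.2 103.6]
scene carrier_mid 0.94 [388.5 219.8] [352.4 282.1  20. ] depthpt [341.5 284.    5. ]
scene carrier_mid 0.84 [415.  180.6] [178.3 344.3  20. ] depthpt [176.7 344.6  18.3]
scene carrier_mid 0.83 [440.7 263.2] [458.7 441.2  20. ] depthpt [471.8 435.4  40.9]
scene carrier_mid 0.75 [381.8 267.1] [515.9 284.4  20. ] depthpt [507.5 286.3   5.3]
scene carrier_slot 0.92 [374.9 286.4] [571.6 276.3   5. ] depthpt [570.1 276.6   2.2]
scene carrier_slot 0.85 [431.5 274.6] [492.8 422.9   5. ] depthpt [490.6 423.9   1.3]
scene carrier_slot 0.73 [396.7 233.5] [383.8 313.7   5. ] depthpt [381.6 314.2   1.8]
scene carrier_slot 0.55 [400.2 181.6] [182.1 301.4   5. ] depthpt [1112.7  149.1 1063.2]
side washer_first_mid 0.73 [219.9 203.7] [597.8  28.2  66. ] dep
[... 771 characters left out ...]
295.3  -0.4]
side carrier_slot 0.78 [187.9 318.1] [386.5 323.6   5. ] depthpt [383.6 325.4   8.8]
side carrier_slot 0.68 [159.3 270.9] [559.  274.7   5. ] depthpt [531.8 289.2  31.9]
wrist washer_first_mid 0.71 [322.8 173.6] [595.9  28.9  66. ] depthpt [588.6  35.5 117. ]
wrist spindle_seat 0.88 [321.4 173.5] [595.2  28.2  60. ] depthpt [587.4  35.5 116.2]
wrist spindle_seat 0.71 [167.1 179.2] [424.8  21.9  60. ] depthpt [404.6  14.    7.7]
wrist pin_top 0.89 [368.9 150. ] [632.5  55.8 104. ] depthpt [632.4  55.8 104.6]
wrist carrier_mid 0.7 [323.5 170.1] [603.2  27.2  20. ] depthpt [589.4  38.5 115.2]
wrist carrier_mid 0.54 [327.9 331.3] [ 618.1 -202.7   20. ] depthpt [ 621.9 -218.2   -0.6]
```

Run:
```python
from h import *
np.set_printoptions(precision=1,suppress=True)
p,d,i=load("scene")
a=cv2.resize(p[180:280,120:260],None,fx=5,fy=5,interpolation=cv2.INTER_CUBIC)
cv2.imwrite("pics/z1.png",a)
P,u,v=cloud(d,i)
for (cu,cv_) in[(178,201),(232,219),(201,259)]:
    m=(abs(u-cu)<14)&(abs(v-cv_)<12)&(P[:,2]>3)
    print(P[m].mean(0),m.sum(),np.percentile(P[m][:,2],[5,50,95]),(P[m].min(0)+P[m].max(0))/2)
```

```text
[ 454.5 -357.9    8.9] 328 [ 3.4  9.3 14.5] [ 448.2 -358.8   10.6]
[ 472.3 -172.7   10. ] 347 [ 3.4 10.6 16. ] [ 470.1 -173.3   10.5]
[ 623.7 -214.3   10.1] 399 [ 3.7 10.7 15.2] [ 622.9 -213.8   11.3]
```

View pics/z1.png

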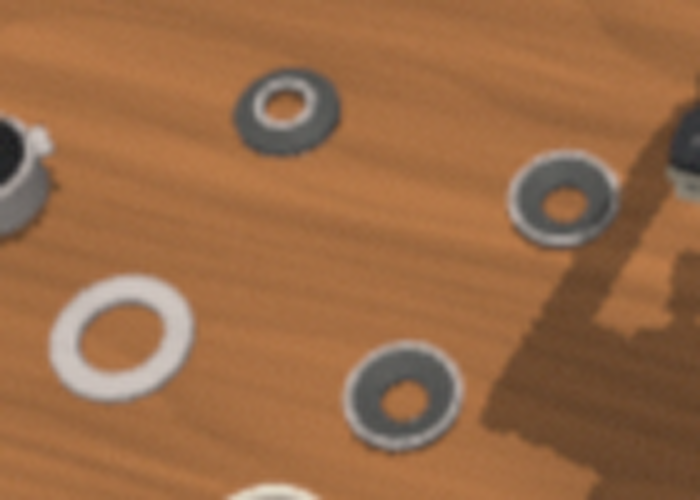

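Call:
apply_moves(delta_pos=[[0,-0.06,0.01],[0,-0.06,0.01],[0,-0.06,0.01],[0,-0.06,0],[-0.01,-0.06,0],[0,0,0],[0,0,0]], yaw=[0,0,0,0,0,0,0], jaw=[0.093,0.093,0.093,0.093,0.093,0.093,0.093])

```text
time_s: 1.92
ee_pos: [539.9, -299.6, 259.4]
eef_rot: [[0.001, 1.0, -0.0], [1.0, -0.001, 0.001], [0.001, -0.0, -1.0]]
ft_force: [0.5, -0.7, -0.9]
gripper_width: 93.2
```

Run:
```python
from h import *
np.set_printoptions(precision=1,suppress=True)
cap("wrist","w1")
print(monitor.get_state()["ee_pos"])
```

```text
[ 540.1 -298.9  259.6]
```

View pics/w1.png

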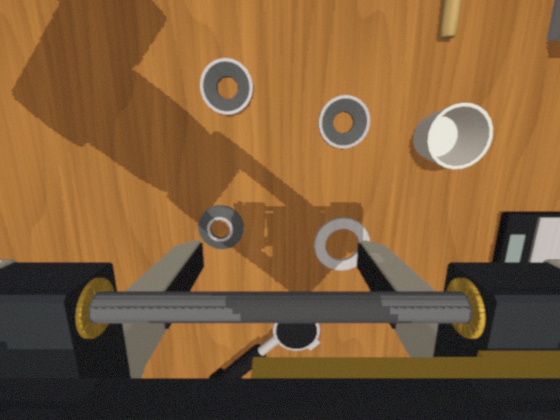

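```bash
cat >> h.py <<'E'
def fitcirc(P):
    from scipy.optimize import least_squares
    x,y=P[:,0],P[:,1]
    r=least_squares(lambda q:np.hypot(x-q[0],y-q[1])-q[2],[x.mean(),y.mean(),20],loss="soft_l1")
    return r.x
def ringpts(p,i,cu,cv_,w,z,thr,edge="outer"):
    """bright ring pixels; polar edge search around centre"""
    g=cv2.cvtColor(p,cv2.COLOR_BGR2GRAY).astype(float)
    hsv=cv2.cvtColor(p,cv2.COLOR_BGR2HSV)
    m=(g>thr)&(hsv[...,1]<60)
    v,u=np.nonzero(m); k=np.hypot(u-cu,v-cv_)<w
    return np.array([atz(i,a,b,z)[:2] for a,b in zip(u[k],v[k])])
E
python3 - <<'E'
from h import *
np.set_printoptions(precision=2,suppress=True)
p,d,i=load("wrist")
for (cu,cv_,w) in[(226,86,32),(344,121,32),(221,227,16)]:
    for thr in(110,135):
        P=ringpts(p,i,cu,cv_,w,12,thr); print(cu,thr,len(P),len(P)>5 and fitcirc(P))
P,u,v=cloud(d,i)
for (cu,cv_) in[(226,86),(344,121),(221,227)]:
    m=(np.hypot(u-cu,v-cv_)<32)&(P[:,2]>3); print(np.percentile(P[m][:,2],[5,50,95]),(P[m].min(0)+P[m].max(0))/2)
for t in("washer_a_mid",):
    for s in finder.silhouettes("wrist",t):
        mm=s["mask"].astype(np.uint8); c=max(cv2.findContours(mm,cv2.RETR_EXTERNAL,cv2.CHAIN_APPROX_NONE)[0],key=len)[:,0]
        for z in(2,12):
            print(round(s["score"],2),s["bbox"],z,fitcirc(np.array([atz(i,a,b,z)[:2] for a,b in c])))
    for r in finder.landmark_of("wrist",t): print(r, atz(i,*r["at"],6))
E
python3 -c "
import cv2;p=cv2.imread('pics/w1.png');cv2.imwrite('pics/w1z.png',cv2.resize(p[50:260,180:390],None,fx=2.8,fy=2.8,interpolation=2))"
```

```text
226 110 684 [ 471.62 -170.86   30.9 ]
226 135 593 [ 471.66 -170.88   31.24]
344 110 617 [ 623.84 -214.18   30.82]
344 135 524 [ 623.87 -214.25   31.22]
221 110 242 [ 453.28 -361.01   16.8 ]
221 135 139 [ 453.12 -361.1    16.55]
[ 6.15 10.45 13.1 ] [ 470.88 -170.47    8.94]
[ 6.12 10.32 13.04] [ 623.55 -211.47    9.02]
[  6.14   9.56 248.92] [ 457.13 -341.46  130.56]
0.8 [199.2, 207.7, 242.1, 248.8] 2 [ 452.63 -361.52   32.57]
0.8 [199.2, 207.7, 242.1, 248.8] 12 [ 454.76 -358.32   31.78]
{'at': [221.0, 229.3], 'score': 0.65} [ 454.18 -363.55    6.  ]
```

View pics/w1z.png

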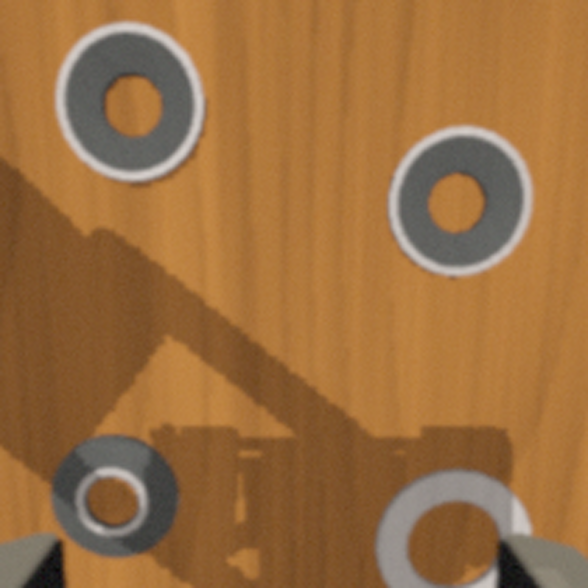

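Call:
apply_moves(delta_pos=[[-0.022,-0.016,-0.04],[-0.022,-0.015,-0.04],[-0.022,-0.015,-0.04],[-0.021,-0.015,-0.04],[0,0,0],[0,0,0]], yaw=[-10,-10,-10,-10,0,0], jaw=[0.093,0.093,0.093,0.093,0.093,0.093])

```text
time_s: 2.82
ee_pos: [454.5, -360.6, 101.1]
eef_rot: [[0.64, 0.768, 0.002], [0.768, -0.64, -0.001], [0.0, 0.002, -1.0]]
ft_force: [0.1, -0.1, -0.1]
gripper_width: 93.3
```

Run:
```python
from h import *
np.set_printoptions(precision=2,suppress=True)
p,d,i=cap("wrist","w2")
for _ in range(3): print(monitor.get_state()["ee_pos"],vision.camera_info("wrist")["t"])
c=proj(i,[453.2,-361,12]);print(c)
for thr in(110,135):
    P=ringpts(p,i,*c,45,12,thr); print(thr,len(P),len(P)>5 and fitcirc(P))
print(proj(i,monitor.get_state()["ee_pos"]))
```

```text
[ 454.9  -360.97  101.64] [-581.3    16.52  268.48]
[ 454.9  -360.97  101.64] [-581.3    16.52  268.48]
[ 454.9  -360.97  101.64] [-581.3    16.52  268.48]
[278.24 219.61]
110 550 [ 453.5  -361.1    16.51]
135 374 [ 453.52 -361.08   16.44]
[279.9  262.19]
```

View pics/w2.png

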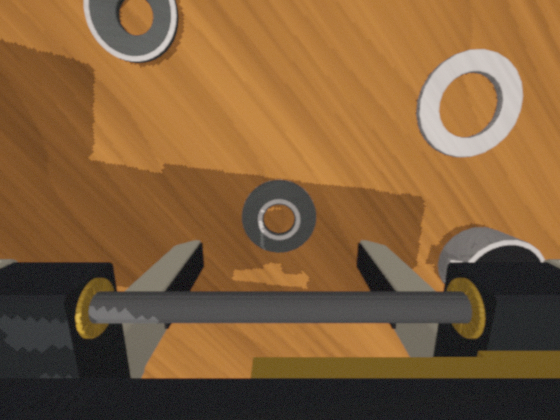

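Call:
apply_moves(delta_pos=[[-0.0014,0,-0.04],[0,0,-0.035],[0,0,-0.008],[0,0,0],[0,0,0]], yaw=[0,0,0,0,0], jaw=[0.093,0.093,0.093,0.093,0.093])

```text
time_s: 3.5
ee_pos: [452.9, -361.9, 18.5]
eef_rot: [[0.642, 0.767, 0.002], [0.767, -0.642, -0.003], [-0.001, 0.003, -1.0]]
ft_force: [1.0, -0.1, 0.0]
gripper_width: 93.3
```

Run:
```python
from h import *
np.set_printoptions(precision=2,suppress=True)
p,d,i=cap("wrist","w3");print(monitor.get_state()["ee_pos"])
c=proj(i,[453.5,-361,12]);print(c)
P=ringpts(p,i,*c,55,12,120); print(len(P),len(P)>5 and fitcirc(P))
```

```text
[ 452.71 -361.91   18.47]
[278.81 255.41]
1006 [ 453.57 -361.12   16.49]
```

View pics/w3.png

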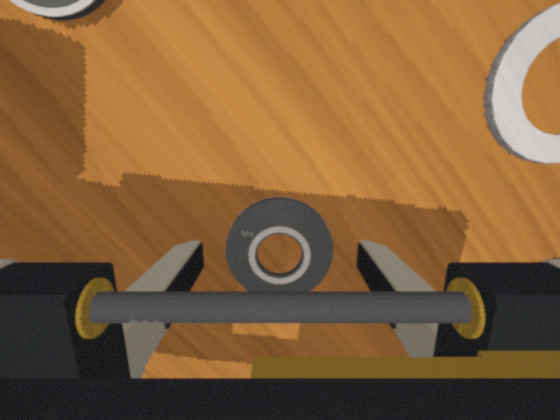

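Call:
apply_moves(delta_pos=[[0.0008,0.0008,-0.0055],[0,0,0],[0,0,0],[0,0,0],[0,0,0],[0,0,0]], yaw=[0,0,0,0,0,0], jaw=[0.093,0.093,0.06,0.06,0.06,0.06])

```text
time_s: 4.3
ee_pos: [452.5, -360.3, 11.3]
eef_rot: [[0.643, 0.766, 0.0], [0.766, -0.643, -0.0], [-0.0, 0.0, -1.0]]
ft_force: [-0.1, -0.1, 3.6]
gripper_width: 64.4
```

Call:
apply_moves(delta_pos=[[0,0,0.01],[0,0,0.03],[0,0,0.05],[0,0,0],[0,0,0]], yaw=[0,0,0,0,0], jaw=[0.06,0.06,0.06,0.06,0.06])

```text
time_s: 4.92
ee_pos: [452.0, -359.7, 100.8]
eef_rot: [[0.643, 0.766, -0.001], [0.766, -0.643, 0.001], [0.0, -0.001, -1.0]]
ft_force: [0.1, 0.1, -2.2]
gripper_width: 64.5
```

Run:
```python
from h import *
np.set_printoptions(precision=2,suppress=True)
p,d,i=cap("wrist","w4");s=monitor.get_state();e=s["ee_pos"];print(e,s["gripper_width"],s["ft_force"])
z=e[2]-11+10.5
c=proj(i,[*e[:2],z]);print(c)
P=ringpts(p,i,c[0],c[1]-8,40,z,120); print(len(P),len(P)>5 and fitcirc(P))
```

```text
[ 451.63 -359.26   99.96] 64.4241186721282 [ 0.23 -0.79 -1.29]
[278.05 260.69]
1116 [ 451.79 -360.61   16.72]
```

View pics/w4.png

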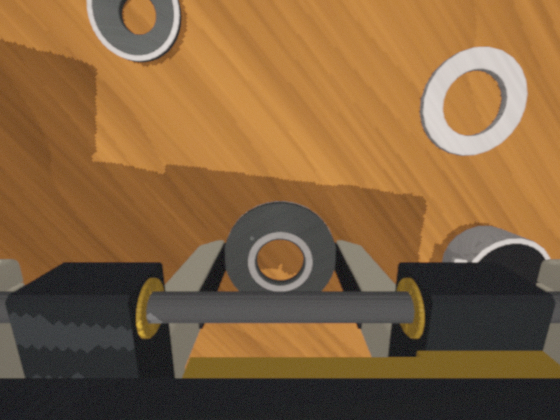

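Call:
apply_moves(delta_pos=[[0,0.02,0.04],[0.01,0.05,0.04],[0.02,0.055,0.02],[0.02,0.055,0],[0.02,0.055,0],[0.01,0.05,0],[0.008,0.04,0],[0,0.011,0],[0,0,0],[0,0,0]], yaw=[0,0,0,0,0,0,0,0,0,0], jaw=[0.06,0.06,0.06,0.06,0.06,0.06,0.06,0.06,0.06,0.06])

```text
time_s: 6.22
ee_pos: [539.7, -27.2, 199.2]
eef_rot: [[0.644, 0.765, -0.001], [0.765, -0.644, -0.0], [-0.001, -0.001, -1.0]]
ft_force: [-1.1, 0.1, -1.0]
gripper_width: 64.7
```

```bash
python3 - <<'E'
from h import *
np.set_printoptions(precision=2,suppress=True)
p,d,i=cap("wrist","w5");s=monitor.get_state();e=s["ee_pos"];print(e,s["gripper_width"])
for t in("spindle_seat","pin_top","washer_first_mid"):
    for r in finder.landmark_of("wrist",t): 
        if r["score"]>.4: print(t,r,atz(i,*r["at"],{"s":60,"p":104,"w":66}[t[0]]))
E
python3 -c "
import cv2;p=cv2.imread('pics/w5.png');cv2.imwrite('pics/w5z.png',cv2.resize(p[0:300,100:460],None,fx=2,fy=2,interpolation=2))"
```

```text
[539.84 -27.38 199.38] 64.98256045612085
spindle_seat {'at': [286.6, 125.9], 'score': 0.79} [594.96  27.83  60.  ]
pin_top {'at': [302.0, 66.6], 'score': 0.71} [631.06  53.97 104.  ]
washer_first_mid {'at': [285.8, 123.8], 'score': 0.56} [595.41  29.74  66.  ]
```

View pics/w5z.png

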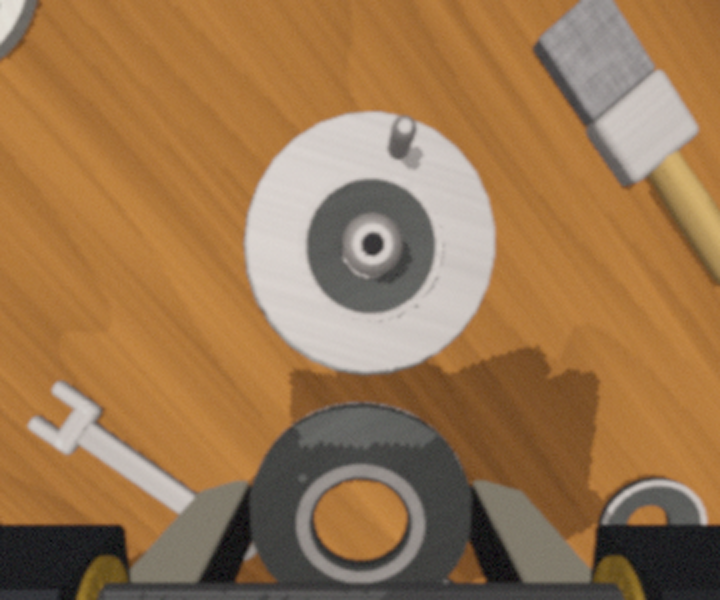

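```bash
cat > spin.py <<'E'
from h import *
np.set_printoptions(precision=2,suppress=True)
def spindle(p,i,guess):
    hsv=cv2.cvtColor(p,cv2.COLOR_BGR2HSV)
    m=((hsv[...,1]<60)&(hsv[...,2]>120)).astype(np.uint8)
    n,l,st,ce=cv2.connectedComponentsWithStats(m)
    out={}
    c=proj(i,[*guess,60])
    k=min(range(1,n),key=lambda k:np.hypot(*(ce[k]-c))+ (1e4 if st[k,4]<2000 else 0))
    ct=max(cv2.findContours((l==k).astype(np.uint8),cv2.RETR_EXTERNAL,cv2.CHAIN_APPROX_NONE)[0],key=len)[:,0]
    P=np.array([atz(i,a,b,60)[:2] for a,b in ct]); out["flange"]=fitcirc(P)
    c=proj(i,[*guess,118]); g=cv2.cvtColor(p,cv2.COLOR_BGR2GRAY)
    v,u=np.mgrid[:420,:560]; k=(np.hypot(u-c[0],v-c[1])<9)
    w=np.clip(110-g.astype(float),0,None)*k
    # dark blob nearest: connected
    mm=(w>30).astype(np.uint8); n,l,st,ce=cv2.connectedComponentsWithStats(mm)
    for q in range(1,n): out[f"hole{q}_{st[q,4]}"]=atz(i,*ce[q],118)
    return out
E
python3 - <<'E'
from spin import *
p,d,i=load("wrist")
for k,v in spindle(p,i,[588.5,32.5]).items(): print(k,v)
# held washer ring
for z in(199.4+1,199.4+2):
    P=ringpts(p,i,280,260,36,z,130); print(z,len(P),fitcirc(P))
# pin tip bright
for z in(104,):
    hsv=cv2.cvtColor(p,cv2.COLOR_BGR2HSV); print(proj(i,[631,54,104]))
P,u,v=cloud(d,i)
m=(np.hypot(u-286,v-122)<20)&(P[:,2]>110)&(P[:,2]<125); print(m.sum(),P[m].mean(0),(P[m].min(0)+P[m].max(0))/2)
m=(np.hypot(u-301,v-63)<15)&(P[:,2]>95)&(P[:,2]<125); print(m.sum(),P[m].mean(0),P[m].min(0),P[m].max(0))
m=(np.hypot(u-280,v-255)<60)&(P[:,2]>170)&(P[:,2]<215)&(v<262); print(m.sum(),np.percentile(P[m][:,2],[5,50,90,95,99]))
E
```

```text
flange [594.06  30.19  59.54]
hole1_32 [593.18  30.71 118.  ]
200.4 873 [540.29 -27.31  16.42]
201.4 873 [540.59 -26.96  16.31]
[301.92  66.62]
748 [594.48  30.6  116.08] [594.54  30.65 115.24]
146 [631.82  55.82 101.73] [627.52  51.42  95.24] [637.22  60.68 105.79]
4830 [193.25 197.06 200.2  200.63 201.59]
```

Call:
apply_moves(delta_pos=[[0.02,0.02,0],[0.02,0.02,0],[0.0131,0.0177,-0.02],[0,0,-0.03],[0,0,-0.015],[0,0,0],[0,0,0]], yaw=[0,0,0,0,0,0,0], jaw=[0.06,0.06,0.06,0.06,0.06,0.06,0.06])

```text
time_s: 7.3
ee_pos: [593.8, 31.2, 135.8]
eef_rot: [[0.643, 0.766, 0.002], [0.766, -0.643, -0.0], [0.001, 0.002, -1.0]]
ft_force: [0.9, 0.1, -1.1]
gripper_width: 64.4
```

Run:
```python
from spin import *
p,d,i=cap("wrist","w6");s=monitor.get_state();e=s["ee_pos"];print(e,s["gripper_width"])
cv2.imwrite('pics/w6z.png',cv2.resize(p[100:320,180:380],None,fx=2.7,fy=2.7,interpolation=2))
z=e[2]+1.5;c=proj(i,[*e[:2],z]);print(c)
P=ringpts(p,i,*c,40,z,150); print(z,len(P),fitcirc(P))
for k,v in spindle(p,i,[593.4,30.6]).items(): print(k,v)
```

```text
[593.97  31.25 136.07] 64.50741609985764
[279.12 262.88]
137.5689616011254 35 [574.82  22.23  17.29]
flange [578.06  10.31  73.46]
hole1_129 [594.59  30.2  118.  ]
```

View pics/w6z.png

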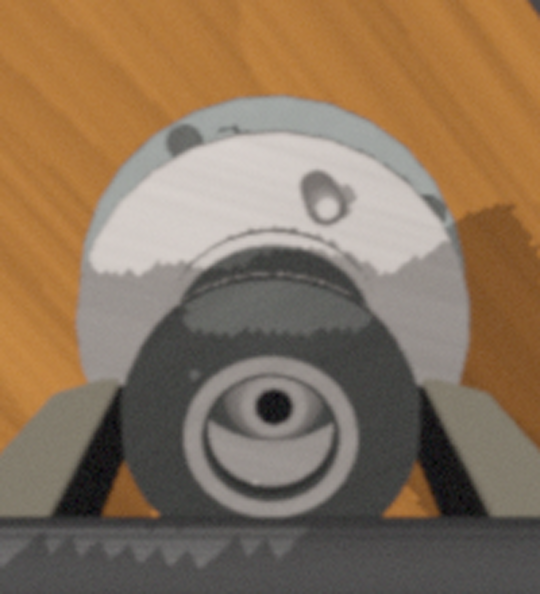

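```bash
cat >> spin.py <<'E'
def fits(p,i,zr,rc=None,zh=118,save=None):
    """ellipse of bright crown ring centre & dark hole centre"""
    g=cv2.cvtColor(p,cv2.COLOR_BGR2GRAY)
    c=proj(i,[*rc,zh]); mm=(g<60).astype(np.uint8); n,l,st,ce=cv2.connectedComponentsWithStats(mm)
    k=[q for q in range(1,n) if np.hypot(*(ce[q]-c))<12 and st[q,4]<400]
    for q in k: print("hole px",ce[q],st[q],atz(i,*ce[q],zh))
E
python3 - <<'E'
from spin import *
p,d,i=load("wrist")
fits(p,i,0,[593.5,30.5])
for z in(136,137.5):
  for thr in (105,120,):
    P=ringpts(p,i,280,262,36,z,thr);u=P
    a=fitcirc(P); k=abs(np.hypot(P[:,0]-a[0],P[:,1]-a[1])-16.3)<2.5; print(z,thr,len(P),a,fitcirc(P[k]))
E
```

```text
hole px [281.   250.24] [275 245  13  12 116] [594.62  30.24 118.  ]
136 105 2270 [595.64  32.78  13.06] [594.66  31.51  16.43]
136 120 1952 [595.96  33.24  13.14] [594.68  31.63  16.39]
137.5 105 2270 [596.06  33.28  12.94] [595.07  32.01  16.36]
137.5 120 1952 [596.38  33.74  13.01] [595.09  32.12  16.32]
```

```bash
cat >> spin.py <<'E'
def outer(p,i,cu,cv_,z,r0=18,win=4,sign=-1):
    """sub-pixel edge of circle radius r0 (mm) at height z about pixel centre guess; returns circle fit"""
    g=cv2.GaussianBlur(cv2.cvtColor(p,cv2.COLOR_BGR2GRAY),(0,0),.7).astype(np.float32)
    C=atz(i,cu,cv_,z)
    for it in range(3):
        Q=[]
        for a in np.arange(0,2*np.pi,np.pi/60):
            rs=np.arange(r0-win,r0+win,.15)
            px=np.array([proj(i,[C[0]+r*np.cos(a),C[1]+r*np.sin(a),z]) for r in rs]).astype(np.float32)
            if px[:,1].max()>288: continue
            val=cv2.remap(g,px[:,0].reshape(1,-1),px[:,1].reshape(1,-1),cv2.INTER_LINEAR)[0]
            gr=np.gradient(val)*sign; k=gr.argmax()
            if gr[k]>1.0: Q.append([C[0]+rs[k]*np.cos(a),C[1]+rs[k]*np.sin(a)])
        f=fitcirc(np.array(Q)); C=np.array([f[0],f[1],z])
    return f,len(Q)
E
python3 - <<'E'
from spin import *
p,d,i=load("wrist")
for z in(135,136.3,138): print(z,outer(p,i,280,262,z))
# hole edge, and spindle end outer edge
print(outer(p,i,281,250.2,118,3,1.5,+1))
for r in (3,3.5,4): print(outer(p,i,281,250.2,118,r,1.5,+1))
E
```

```text
135 (array([593.75,  30.42,  18.55]), 92)
136.3 (array([594.12,  30.88,  18.4 ]), 92)
138 (array([594.65,  31.47,  18.21]), 92)
(array([594.62,  30.21,   4.2 ]), 120)
(array([594.62,  30.21,   4.2 ]), 120)
(array([594.61,  30.22,   4.19]), 120)
(array([594.61,  30.2 ,   4.18]), 120)
```

Call:
apply_moves(delta_pos=[[0.0004,-0.0008,-0.004],[0,0,-0.003],[0,0,-0.003],[0,0,0]], yaw=[0,0,0,0], jaw=[0.06,0.06,0.06,0.06])

```text
time_s: 7.85
ee_pos: [593.3, 31.0, 124.3]
eef_rot: [[0.643, 0.766, -0.001], [0.766, -0.643, 0.0], [-0.0, -0.001, -1.0]]
ft_force: [1.4, 0.1, -1.6]
gripper_width: 64.7
```

Run:
```python
from spin import *
p,d,i=cap("wrist","w7");s=monitor.get_state();e=s["ee_pos"];print(e,s["gripper_width"],s["ft_force"])
cv2.imwrite('pics/w7z.png',cv2.resize(p[100:320,180:380],None,fx=2.7,fy=2.7,interpolation=2))
c=proj(i,[*e[:2],e[2]+1])
for z in(e[2]+.3,e[2]+1.2): print(outer(p,i,*c,z))
fits(p,i,0,[594.6,30.2])
```

```text
[593.41  30.99 124.53] 64.55572982048139 [-0.16  0.58 -1.7 ]
(array([593.61,  30.67,  18.4 ]), 92)
(array([593.82,  30.96,  18.3 ]), 92)
hole px [281.73 256.89] [276 251  13  13 132] [594.66  30.18 118.  ]
```

View pics/w7z.png

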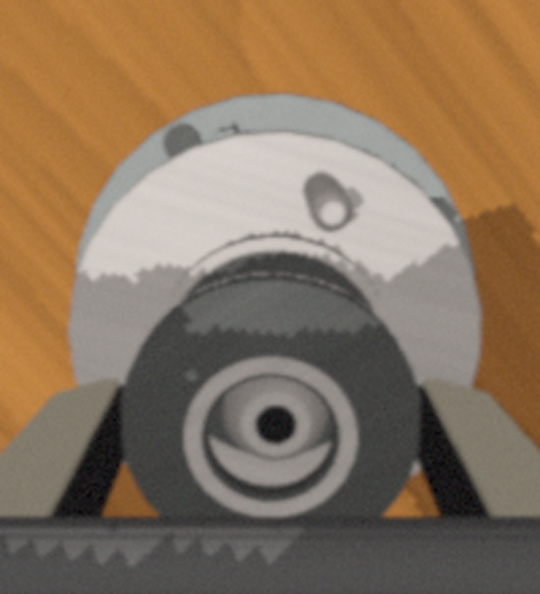

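Call:
apply_moves(delta_pos=[[0.0008,-0.0006,0],[0,0,0],[0,0,0]], yaw=[0,0,0], jaw=[0.06,0.06,0.06])

```text
time_s: 8.28
ee_pos: [594.4, 30.3, 124.8]
eef_rot: [[0.643, 0.766, 0.0], [0.766, -0.643, 0.0], [0.0, 0.0, -1.0]]
ft_force: [-0.4, -0.0, -2.2]
gripper_width: 64.6
```

```bash
cat > look.py <<'E'
from spin import *
import sys
n=sys.argv[1]; off=float(sys.argv[2]); r0=float(sys.argv[3]); sg=int(sys.argv[4])
p,d,i=cap("wrist",n);s=monitor.get_state();e=s["ee_pos"];print(e,s["gripper_width"],s["ft_force"],s["time_s"])
cv2.imwrite(f'pics/{n}z.png',cv2.resize(p[100:320,180:380],None,fx=2.7,fy=2.7,interpolation=2))
c=proj(i,[*e[:2],e[2]+1]); f,_=outer(p,i,*c,e[2]+off,r0,4,sg); print(f)
fits(p,i,0,[594.6,30.2])
R=s["eef_rot"]
E
python3 look.py w8 0.8 18 -1
```

```text
[594.37  30.35 124.76] 64.8056297413368 [ 0.3   0.03 -0.79] 8.325
[594.78  30.14  18.35]
hole px [279.46 256.96] [273 251  14  13 132] [594.61  30.19 118.  ]
```

View pics/w8z.png

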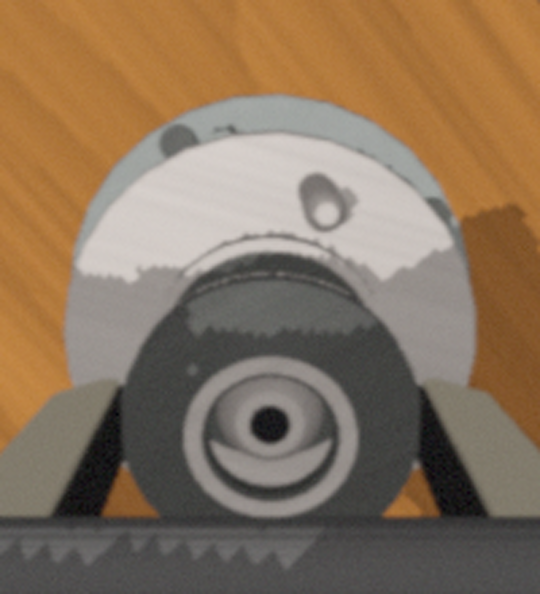

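Call:
apply_moves(delta_pos=[[0,0,-0.006],[0,0,-0.008],[0,0,-0.008],[0,0,0]], yaw=[0,0,0,0], jaw=[0.06,0.06,0.06,0.06])

```text
time_s: 8.82
ee_pos: [593.6, 30.4, 101.5]
eef_rot: [[0.643, 0.766, -0.002], [0.766, -0.643, 0.0], [-0.001, -0.002, -1.0]]
ft_force: [-1.0, 1.5, -1.2]
gripper_width: 64.5
```

```bash
python3 look.py w9 0.8 18 -1
```

```text
[593.97  30.37 102.09] 64.61778098452976 [-0.66  0.36 -1.56] 8.875
[594.12  30.43  18.31]
hole px [280.82 274.53] [274 268  15  14 177] [594.62  30.1  118.  ]
```

View pics/w9z.png

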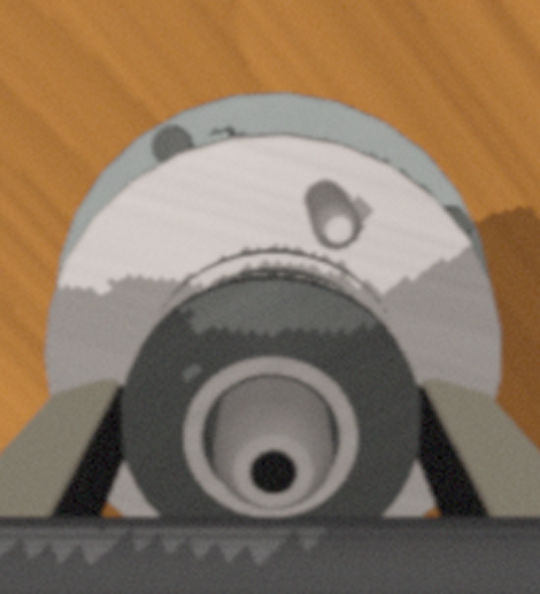

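Call:
apply_moves(delta_pos=[[0.0004,-0.0003,-0.006],[0,0,-0.006],[0,0,-0.003],[0,0,0]], yaw=[0,0,0,0], jaw=[0.06,0.06,0.06,0.06])

```text
time_s: 9.38
ee_pos: [594.5, 30.1, 87.4]
eef_rot: [[0.643, 0.766, -0.001], [0.766, -0.643, 0.0], [-0.0, -0.001, -1.0]]
ft_force: [0.5, -0.1, -1.9]
gripper_width: 64.4
```

```bash
python3 look.py w10 0.8 18 -1
```

```text
[594.71  30.06  87.62] 64.25743945226246 [-0.03  0.4  -1.48] 9.425
[594.91  29.9   18.39]
hole px [278.96 288.  ] [270 281  21  14 192] [595.01  30.5  118.  ]
```

View pics/w10z.png

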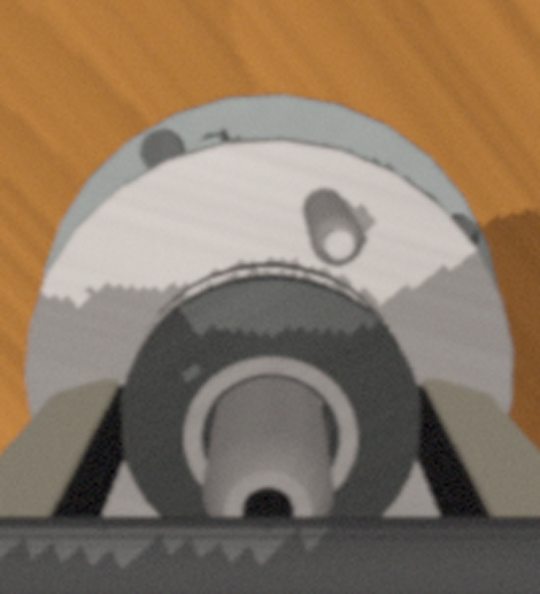

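Slow down to contact.

Call:
apply_moves(delta_pos=[[0,0,-0.0015],[0,0,-0.001],[0,0,0],[0,0,0]], yaw=[0,0,0,0], jaw=[0.06,0.06,0.06,0.06])

```text
time_s: 9.93
ee_pos: [594.8, 30.0, 85.3]
eef_rot: [[0.643, 0.766, 0.0], [0.766, -0.643, 0.0], [0.0, 0.0, -1.0]]
ft_force: [0.4, 0.4, -1.4]
gripper_width: 64.3
```

Call:
apply_moves(delta_pos=[[0,0,-0.001],[0,0,0]], yaw=[0,0], jaw=[0.06,0.06])

```text
time_s: 10.18
ee_pos: [594.7, 30.1, 84.1]
eef_rot: [[0.643, 0.766, -0.0], [0.766, -0.643, 0.0], [-0.0, -0.0, -1.0]]
ft_force: [0.3, -0.1, -1.0]
gripper_width: 64.6
```

Call:
apply_moves(delta_pos=[[0,0,-0.0008],[0,0,0]], yaw=[0,0], jaw=[0.06,0.06])

```text
time_s: 10.42
ee_pos: [594.7, 30.1, 83.4]
eef_rot: [[0.643, 0.766, -0.0], [0.766, -0.643, 0.0], [-0.0, -0.0, -1.0]]
ft_force: [0.7, 1.1, -1.1]
gripper_width: 64.4
```

```bash
python3 look.py w11 0.8 18 -1
```

```text
[594.71  30.07  83.39] 64.60395172270611 [ 0.73  0.13 -0.64] 10.475
[594.98  29.78  18.45]
```

View pics/w11z.png

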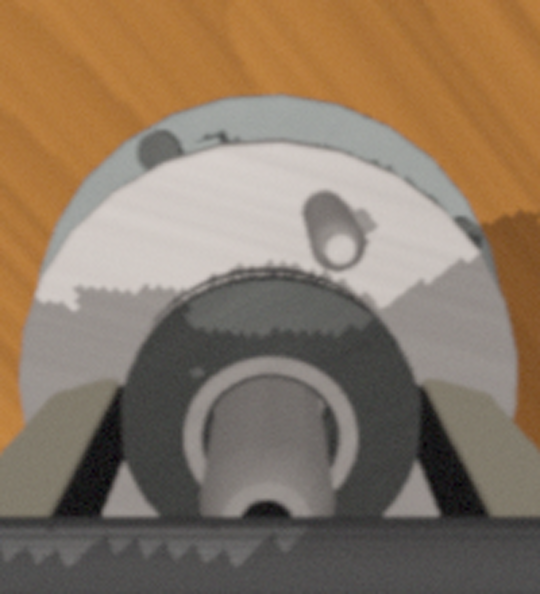

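Call:
apply_moves(delta_pos=[[0,0,-0.0008],[0,0,0]], yaw=[0,0], jaw=[0.06,0.06])

```text
time_s: 10.72
ee_pos: [594.8, 30.1, 83.3]
eef_rot: [[0.643, 0.766, 0.0], [0.766, -0.643, -0.0], [0.0, 0.0, -1.0]]
ft_force: [-2.5, 0.2, 4.5]
gripper_width: 64.9
```

Call:
apply_moves(delta_pos=[[0,0,-0.0007],[0,0,0]], yaw=[0,0], jaw=[0.06,0.06])

```text
time_s: 10.98
ee_pos: [594.8, 30.1, 83.2]
eef_rot: [[0.643, 0.766, 0.001], [0.766, -0.643, -0.0], [0.0, 0.001, -1.0]]
ft_force: [-3.4, 0.6, 9.3]
gripper_width: 64.3
```

Call:
apply_moves(delta_pos=[[0,0,0.0005],[0,0,0],[0,0,0],[0,0,0],[0,0,0]], yaw=[0,0,0,0,0], jaw=[0.066,0.069,0.072,0.076,0.08])

```text
time_s: 11.6
ee_pos: [594.7, 30.1, 82.2]
eef_rot: [[0.643, 0.766, -0.0], [0.766, -0.643, 0.0], [-0.0, -0.0, -1.0]]
ft_force: [1.3, -0.3, 0.6]
gripper_width: 79.0
```

```bash
python3 look.py w12 0.8 18 -1
```

```text
[594.7   30.04  82.24] 79.71481328093722 [ 0.62 -0.34  0.21] 11.65
[594.76  29.27  18.56]
```

View pics/w12z.png

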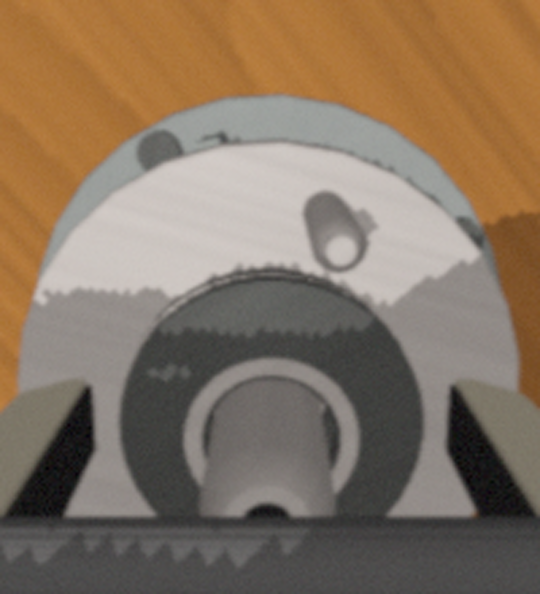

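Call:
apply_moves(delta_pos=[[0,0,0.01],[0,0,0.03],[0,0,0.035],[0.005,-0.05,0],[0.006,-0.055,-0.01],[0.006,-0.055,-0.02],[0.006,-0.055,-0.02],[0.006,-0.0293,-0.01],[0,0,0],[0,0,0]], yaw=[0,0,0,0,0,0,0,0,0,0], jaw=[0.08,0.08,0.08,0.093,0.093,0.093,0.093,0.093,0.093,0.093])

```text
time_s: 12.9
ee_pos: [624.0, -213.0, 98.0]
eef_rot: [[0.642, 0.766, 0.0], [0.766, -0.642, 0.001], [0.001, -0.0, -1.0]]
ft_force: [-0.2, 0.1, -0.2]
gripper_width: 93.1
```

Run:
```python
from spin import *
p,d,i=cap("wrist","w13");s=monitor.get_state();e=s["ee_pos"];print(e)
c=proj(i,[623.9,-214.2,12]);print(c)
P=ringpts(p,i,*c,50,12,125); f=fitcirc(P);print(len(P),f)
print(outer(p,i,*proj(i,[f[0],f[1],12]),12,33))
```

```text
[ 624.12 -212.63   98.26]
[280.15 220.54]
855 [ 623.85 -214.3    31.54]
(array([ 623.87, -214.29,   33.24]), 120)
```

View pics/w13.png

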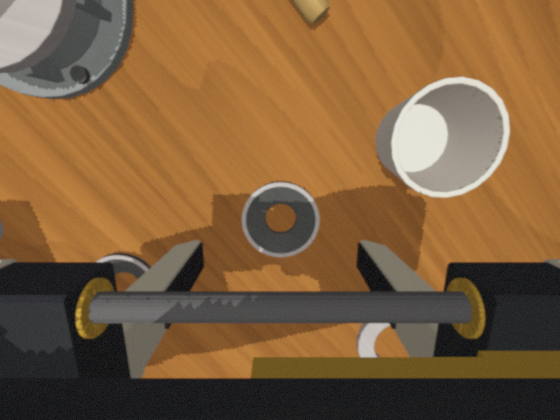

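Call:
apply_moves(delta_pos=[[-0.0002,-0.0015,-0.035],[0,0,-0.035],[0,0,-0.008],[0,0,0],[0,0,0]], yaw=[0,0,0,0,0], jaw=[0.093,0.093,0.093,0.093,0.093])

```text
time_s: 13.58
ee_pos: [624.8, -215.9, 21.4]
eef_rot: [[0.642, 0.766, 0.003], [0.766, -0.642, -0.001], [0.001, 0.003, -1.0]]
ft_force: [-0.2, -0.5, 0.9]
gripper_width: 92.8
```

Run:
```python
from spin import *
p,d,i=cap("wrist","w14");s=monitor.get_state();e=s["ee_pos"];print(e)
c=proj(i,[623.9,-214.2,12]);print(c)
P=ringpts(p,i,*c,62,12,125); f=fitcirc(P);print(len(P),f)
print(outer(p,i,*proj(i,[623.9,-214.3,12]),12,33))
```

```text
[ 624.75 -216.01   21.33]
[276.05 254.21]
1451 [ 623.91 -214.31   31.52]
(array([ 623.89, -214.28,   33.27]), 85)
```

View pics/w14.png

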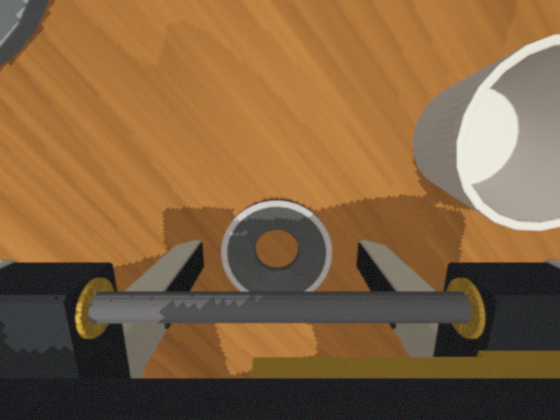

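Call:
apply_moves(delta_pos=[[-0.0008,0.0016,-0.006],[0,0,0],[0,0,0],[0,0,0]], yaw=[0,0,0,0], jaw=[0.093,0.093,0.085,0.078])

```text
time_s: 14.12
ee_pos: [622.8, -214.2, 13.5]
eef_rot: [[0.643, 0.766, 0.0], [0.766, -0.643, -0.0], [0.0, 0.0, -1.0]]
ft_force: [-0.1, 0.6, 0.3]
gripper_width: 80.3
```

Call:
apply_moves(delta_pos=[[0,0,0],[0,0,0],[0,0,0],[0,0,0]], yaw=[0,0,0,0], jaw=[0.07,0.06,0.06,0.06])

```text
time_s: 14.62
ee_pos: [622.8, -214.2, 13.5]
eef_rot: [[0.643, 0.766, 0.0], [0.766, -0.643, -0.0], [-0.0, 0.0, -1.0]]
ft_force: [1.1, -0.3, 0.2]
gripper_width: 64.8
```

Call:
apply_moves(delta_pos=[[0,0,0.01],[0,0,0.03],[0,0,0.05],[0,0,0],[0,0,0]], yaw=[0,0,0,0,0], jaw=[0.06,0.06,0.06,0.06,0.06])

```text
time_s: 15.25
ee_pos: [622.4, -213.9, 103.5]
eef_rot: [[0.643, 0.766, -0.0], [0.766, -0.643, 0.0], [-0.0, -0.0, -1.0]]
ft_force: [-0.3, -0.0, -1.9]
gripper_width: 64.7
```

```bash
python3 look.py w15 -3 33 -1
```

```text
[ 621.87 -213.68  102.44] 64.76088509390947 [ 0.49 -0.08 -0.19] 15.3
[ 622.38 -214.62   33.81]
```

View pics/w15.png

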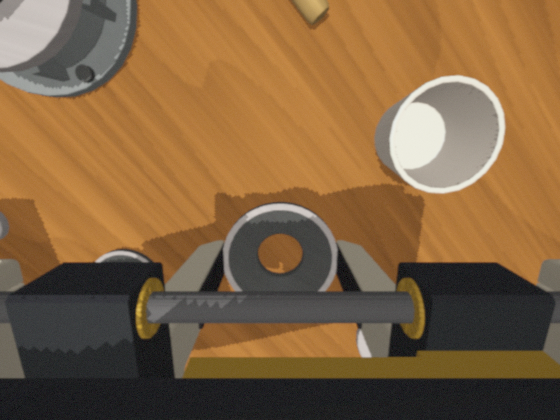

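Call:
apply_moves(delta_pos=[[0,0,0.03],[0,0.02,0.02],[-0.006,0.045,0],[-0.006,0.055,0],[-0.006,0.055,0],[-0.006,0.045,0],[-0.0037,0.0247,0],[0,0,-0.01],[0,0,0],[0,0,0]], yaw=[0,0,0,0,0,0,0,0,0,0], jaw=[0.06,0.06,0.06,0.06,0.06,0.06,0.06,0.06,0.06,0.06])

```text
time_s: 16.55
ee_pos: [595.0, 29.7, 143.0]
eef_rot: [[0.644, 0.765, -0.001], [0.765, -0.644, -0.0], [-0.001, -0.001, -1.0]]
ft_force: [0.3, 0.4, -1.2]
gripper_width: 64.5
```

```bash
python3 look.py w16 -1.5 33 -1
```

```text
[595.18  29.61 143.24] 64.69770806501568 [ 0.4   0.2  -1.11] 16.6
[595.78  29.92  33.24]
hole px [278.3  245.52] [273 240  12  12 105] [594.62  30.17 118.  ]
```

View pics/w16z.png

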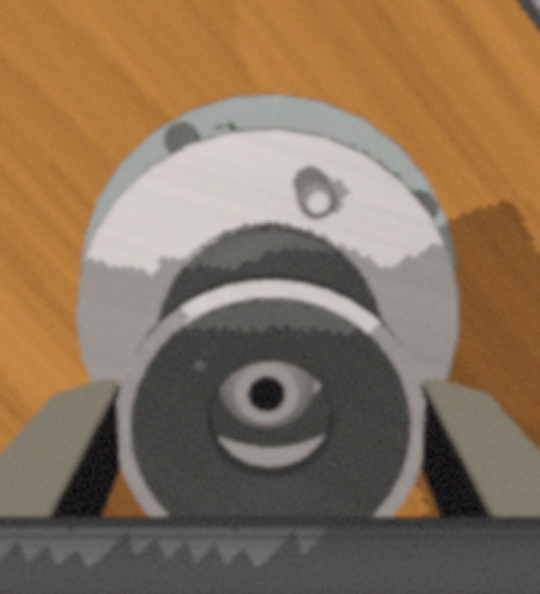

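Call:
apply_moves(delta_pos=[[-0.001,0.0003,-0.006],[0,0,-0.004],[0,0,-0.004],[0,0,0],[0,0,0]], yaw=[0,0,0,0,0], jaw=[0.06,0.06,0.06,0.06,0.06])

```text
time_s: 17.23
ee_pos: [594.1, 30.9, 129.5]
eef_rot: [[0.643, 0.766, 0.0], [0.766, -0.643, 0.0], [0.0, 0.0, -1.0]]
ft_force: [0.5, 0.1, -1.7]
gripper_width: 64.6
```

```bash
python3 look.py w17 -1.5 33 -1
```

```text
[594.18  30.84 129.56] 64.91176737621399 [ 0.45 -0.18 -2.  ] 17.275
[594.88  30.97  33.29]
hole px [280.43 254.26] [275 249  12  12 122] [594.61  30.12 118.  ]
```

View pics/w17z.png

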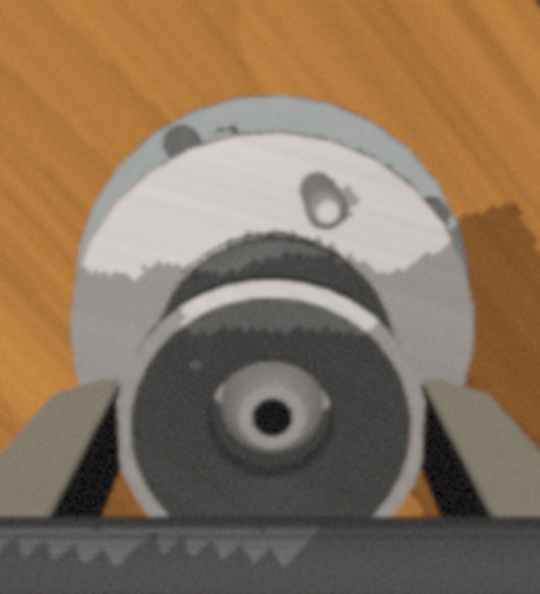

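Call:
apply_moves(delta_pos=[[-0.0002,-0.0007,-0.003],[0,0,-0.004],[0,0,-0.004],[0,0,-0.004],[0,0,0],[0,0,0]], yaw=[0,0,0,0,0,0], jaw=[0.06,0.06,0.06,0.06,0.06,0.06])

```text
time_s: 18.02
ee_pos: [593.9, 30.1, 114.4]
eef_rot: [[0.643, 0.766, 0.0], [0.766, -0.643, -0.0], [0.0, 0.0, -1.0]]
ft_force: [-0.8, -0.5, -1.2]
gripper_width: 64.9
```

```bash
python3 look.py w18 -1.5 33 -1
```

```text
[593.95  30.13 114.55] 64.65871320568142 [-0.73 -0.23 -1.41] 18.075
[594.62  30.24  33.3 ]
hole px [279.77 263.75] [273 257  15  14 150] [594.54  30.19 118.  ]
```

View pics/w18z.png

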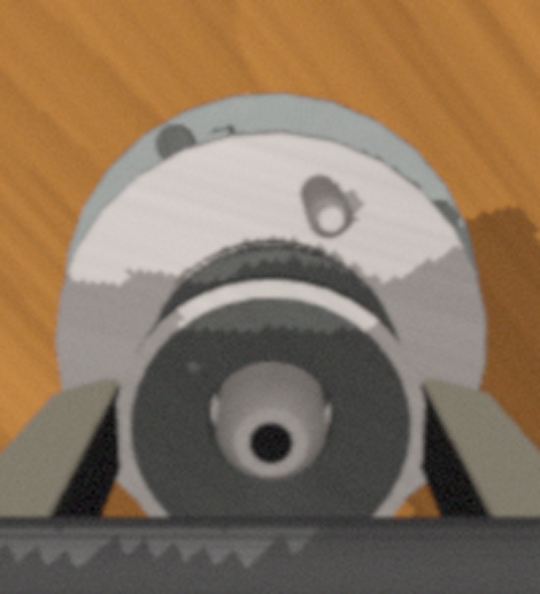

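Centred within 0.1 mm. Continue to 99, then slowly.

Call:
apply_moves(delta_pos=[[0,0,-0.005],[0,0,-0.005],[0,0,-0.004],[0,0,0],[0,0,0]], yaw=[0,0,0,0,0], jaw=[0.06,0.06,0.06,0.06,0.06])

```text
time_s: 18.7
ee_pos: [593.9, 30.1, 100.5]
eef_rot: [[0.643, 0.766, 0.0], [0.766, -0.643, -0.0], [0.0, 0.0, -1.0]]
ft_force: [-0.2, -0.2, -1.2]
gripper_width: 64.6
```

Call:
apply_moves(delta_pos=[[0,0,-0.0015],[0,0,0]], yaw=[0,0], jaw=[0.06,0.06])

```text
time_s: 18.95
ee_pos: [593.8, 30.1, 98.9]
eef_rot: [[0.643, 0.766, -0.0], [0.766, -0.643, -0.0], [-0.0, -0.0, -1.0]]
ft_force: [-0.0, -0.7, -1.2]
gripper_width: 64.8
```

Call:
apply_moves(delta_pos=[[0,0,-0.0008],[0,0,0]], yaw=[0,0], jaw=[0.06,0.06])

```text
time_s: 19.2
ee_pos: [593.8, 30.1, 98.1]
eef_rot: [[0.643, 0.766, -0.0], [0.766, -0.643, 0.0], [-0.0, -0.0, -1.0]]
ft_force: [0.1, -0.3, -0.7]
gripper_width: 64.5
```

Call:
apply_moves(delta_pos=[[0,0,-0.0006],[0,0,0]], yaw=[0,0], jaw=[0.06,0.06])

```text
time_s: 19.45
ee_pos: [593.8, 30.1, 97.5]
eef_rot: [[0.643, 0.766, -0.0], [0.766, -0.643, -0.0], [-0.0, -0.0, -1.0]]
ft_force: [-0.1, 0.1, -1.8]
gripper_width: 65.0
```

Call:
apply_moves(delta_pos=[[0,0,-0.0006],[0,0,0]], yaw=[0,0], jaw=[0.06,0.06])

```text
time_s: 19.7
ee_pos: [593.9, 30.2, 97.4]
eef_rot: [[0.643, 0.766, 0.0], [0.766, -0.643, -0.0], [0.0, 0.0, -1.0]]
ft_force: [-1.3, 0.3, 3.6]
gripper_width: 64.5
```

Contact at the expected 97.5. Release gently, rise, and look.

Call:
apply_moves(delta_pos=[[0,0,0],[0,0,0],[0,0,0],[0,0,0],[0,0,0],[0,0,0.01],[0,0,0.03]], yaw=[0,0,0,0,0,0,0], jaw=[0.066,0.069,0.072,0.076,0.08,0.08,0.08])

```text
time_s: 20.58
ee_pos: [592.7, 30.3, 136.3]
eef_rot: [[0.643, 0.766, -0.004], [0.766, -0.643, 0.001], [-0.002, -0.003, -1.0]]
ft_force: [-0.0, -0.4, 0.4]
gripper_width: 79.7
```

Call:
apply_moves(delta_pos=[[0,0,0.05],[-0.03,0.0,0.03],[-0.03,-0.02,0],[0,-0.03,0],[0,0,0]], yaw=[0,0,0,0,0], jaw=[0.093,0.093,0.093,0.093,0.093])

```text
time_s: 21.2
ee_pos: [534.0, -21.3, 218.1]
eef_rot: [[0.645, 0.765, 0.002], [0.765, -0.645, -0.001], [0.001, 0.002, -1.0]]
ft_force: [0.8, 0.5, 0.1]
gripper_width: 93.1
```

Run:
```python
from spin import *
p,d,i=cap("wrist","w19");s=monitor.get_state();e=s["ee_pos"];print(e)
c=proj(i,[594.6,30.2,96]);print(c)
print(outer(p,i,*c,96,33)); fits(p,i,0,[594.6,30.2])
f=[594.6,30.2]
P,u,v=cloud(d,i); r=np.hypot(P[:,0]-f[0],P[:,1]-f[1]); m=(r>29.5)&(r<32.5)&(P[:,2]>80); print(m.sum(),np.percentile(P[m][:,2],[5,50,95]))
for r in finder.landmark_of("wrist","pin_top"): print(r,atz(i,*r["at"],104))
cv2.imwrite('pics/w19z.png',cv2.resize(p[0:250,130:430],None,fx=2.4,fy=2.4,interpolation=2))
```

```text
[534.03 -20.33 217.75]
[293.71 124.74]
(array([593.59,  32.72,  34.99]), 25)
hole px [295.   123.65] [292 120   7   8  48] [594.79  30.37 118.  ]
754 [95.15 96.4  97.61]
{'at': [309.3, 68.0], 'score': 0.96} [633.12  57.05 104.  ]
```

View pics/w19z.png

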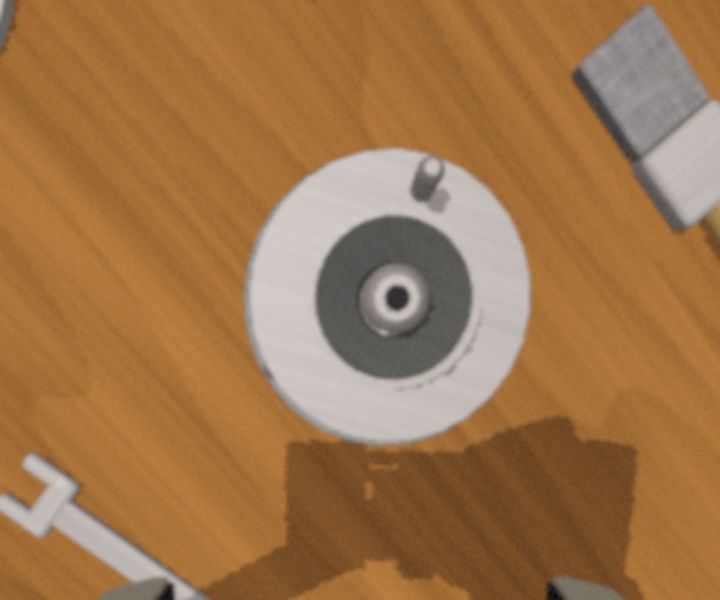

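Run:
```python
from spin import *
p,d,i=load("wrist")
g=cv2.cvtColor(p,cv2.COLOR_BGR2GRAY)
print(g[60:90,300:322])
cc=np.array([594.79,30.37])
for a in [(309.3,68),(309.6,68.7),(309.6,69.5)]:
    X=atz(i,*a,104)[:2]-cc; print(X,np.hypot(*X),np.degrees(np.arctan2(X[1],X[0])))
for r in finder.landmark_of("wrist","spindle_seat"): print(r,atz(i,*r["at"],60))
```

```text
[[127 123 122 119 120 121 124 120 125 124 124 124 122 124 122 120 121 121
  117 115 115 115]
 [131 127 123 126 123 119 122 119 123 125 124 123 123 122 124 124 121 123
  121 121 118 113]
 [153 146 143 140 133 128 122 121 122 122 126 124 123 126 124 124 124 123
  120 123 116 117]
 [183 179 179 171 160 150 143 139 130 125 124 124 124 124 124 124 124 123
  122 122 119 119]
 [196 195 195 190 186 182 175 164 147 132 124 124 124 124 123 121 121 125
  124 120 120 119]
 [198 196 196 195 194 188 173 159 146 142 138 134 126 126 126 126 123 123
  123 122 123 118]
 [194 197 196 194 189 172 153 148 157 166 169 161 145 132 134 136 134 127
  125 125 122 121]
 [194 194 195 189 174 150 143 154 176 184 187 185 170 145 146 161 160 148
  135 128 125 121]
 [194 192 192 185 160 135 143 168 185 193 194 193 180 155 148 173 181 174
  163 145 135 128]
 [193 192 189 176 148 128 144 174 191 194 195 193 183 153 140 170 189 191
  185 178 165 151]
 [198 195 188 165 136 122 141 170 192 195 194 191 177 143 129 164 186 192
  192 191 186 178]
 [197 194 180 148 119 116 128 157 180 189 188 182 162 129 126 165 186 194
  1
[... 1201 characters left out ...]
 184
  192 194 194 193]
 [194 193 191 189 186 184 180 167 149 142 140 142 141 141 144 165 181 190
  189 190 191 193]
 [196 196 193 192 192 190 189 184 165 149 142 140 140 140 146 164 183 191
  191 192 191 190]
 [196 195 197 196 193 193 194 191 183 165 151 147 145 143 154 175 188 193
  193 193 191 191]
 [195 195 197 196 198 194 193 195 192 185 173 169 162 160 171 186 191 193
  193 192 195 194]
 [183 186 189 193 196 195 195 196 194 194 190 189 186 184 184 190 189 191
  193 193 192 191]]
[38.33 26.68] 46.70426421225881 34.83887310417991
[38.19 26.1 ] 46.255643554353426 34.3494133833832
[37.8  25.62] 45.66776286171894 34.12412206393425
{'at': [293.8, 124.7], 'score': 0.82} [596.62  29.87  60.  ]
```

Call:
apply_moves(delta_pos=[[0,0.04,0],[0,0.05,0],[0,0.055,0],[0,0.055,0],[-0.01,0.03,0],[-0.01,0.0,0],[0,0,0],[0,0,0]], yaw=[10,10,10,10,0,0,0,0], jaw=[0.093,0.093,0.093,0.093,0.093,0.093,0.093,0.093])

```text
time_s: 22.35
ee_pos: [514.2, 209.3, 217.1]
eef_rot: [[0.001, 1.0, 0.0], [1.0, -0.001, -0.0], [-0.0, 0.0, -1.0]]
ft_force: [-0.3, -0.4, -0.6]
gripper_width: 93.0
```

Run:
```python
from spin import *
p,d,i=cap("wrist","w20");s=monitor.get_state();e=s["ee_pos"];print(e)
for t,z in(("carrier_mid",20),("carrier_slot",5)):
  for r in finder.landmark_of("wrist",t): print(t,r,atz(i,*r["at"],z))
```

```text
[514.32 209.17 217.07]
carrier_mid {'at': [282.1, 125.0], 'score': 0.91} [517.2  289.18  20.  ]
carrier_mid {'at': [140.7, 127.2], 'score': 0.61} [354.72 286.99  20.  ]
carrier_slot {'at': [171.0, 98.1], 'score': 0.95} [387.35 319.98   5.  ]
carrier_slot {'at': [319.4, 140.5], 'score': 0.64} [562.49 271.51   5.  ]
carrier_slot {'at': [283.6, 121.3], 'score': 0.51} [519.09 293.82   5.  ]
```

View pics/w20.png

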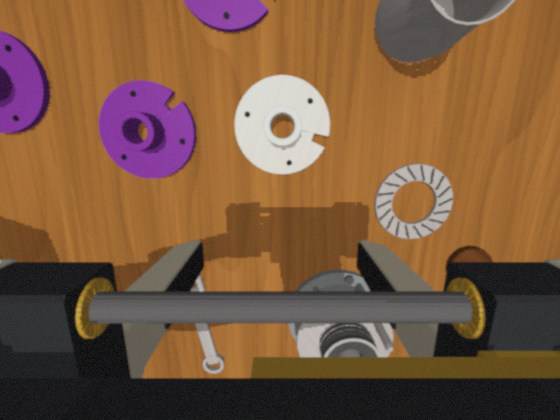

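```bash
cat > car.py <<'E'
from spin import *
def carrier(p,i,g,zb=0,rmin=40,rmax=54,pr=True):
    # plate outline at top z=10
    hsv=cv2.cvtColor(p,cv2.COLOR_BGR2HSV)
    m=((hsv[...,1]<70)&(hsv[...,2]>110)).astype(np.uint8)
    Q=[]
    C=np.array(g,float)
    for it in range(2):
        Q=[]
        for a in np.arange(0,2*np.pi,np.pi/180):
            rs=np.arange(50,62,.2); px=np.array([proj(i,[C[0]+r*np.cos(a),C[1]+r*np.sin(a),zb+10]) for r in rs])
            if px[:,1].max()>285: continue
            val=cv2.remap(hsv[...,1].astype(np.float32),px[:,0].astype(np.float32)[None],px[:,1].astype(np.float32)[None],1)[0]
            gr=np.gradient(val); k=gr.argmax()
            if gr[k]>3: Q.append(C+rs[k]*np.array([np.cos(a),np.sin(a)]))
        f=fitcirc(np.array(Q)); C=f[:2]
    # slot: saturation above threshold within annulus -> perpendicular edges
    print("plate",f,len(Q))
    return f
def slot(p,i,C,z,rs=np.arange(43,53,.5),thr=70,a0=None):
    s=cv2.cvtColor(p,cv2.COLOR_BGR2HSV)[...,1].astype(np.float32)
    out=[]
    for r in rs:
        A=np.radians(np.arange(a0-25,a0+25,.1)); px=np.array([proj(i,[C[0]+r*np.cos(a),C[1]+r*np.sin(a),z]) for a in A]).astype(np.float32)
        val=cv2.remap(s,px[:,0][None],px[:,1][None],1)[0]; k=np.nonzero(val>thr)[0]
        if len(k): lo,hi=A[k[0]],A[k[-1]]; out.append([r,np.degrees((lo+hi)/2),r*np.sin(hi-lo) if hi-lo<1 else 0,np.degrees(lo),np.degrees(hi)])
    return np.array(out)
E
python3 - <<'E'
from car import *
p,d,i=load("wrist")
f=carrier(p,i,[517.2,289.2])
print(slot(p,i,f[:2],10,np.arange(42,54,2),70,-20))
c=proj(i,[517.2,289.2,40]);print(c)
print(outer(p,i,*c,40,13.5,3,-1))
for a in(1,-1): print(outer(p,i,*c,40,21,3,a))
P,u,v=cloud(d,i); m=(np.hypot(u-c[0],v-c[1])<25)&(P[:,2]>37)&(P[:,2]<45); print(m.sum(),P[m].mean(0))
cv2.imwrite('pics/w20z.png',cv2.resize(p[60:190,220:350],None,fx=4,fy=4,interpolation=2))
E
```

```text
plate [516.88 288.06  56.98] 350
[[ 42.   -18.65   9.09 -24.9  -12.4 ]
 [ 44.   -18.6    9.75 -25.   -12.2 ]
 [ 46.   -18.5   10.19 -24.9  -12.1 ]
 [ 48.   -18.55  10.55 -24.9  -12.2 ]
 [ 50.   -18.6   11.08 -25.   -12.2 ]
 [ 52.   -18.65  11.43 -25.   -12.3 ]]
[282.23 124.46]Traceback (most recent call last):
  File "<stdin>", line 6, in <module>
  File "spin.py", line 38, in outer
    f=fitcirc(np.array(Q)); C=np.array([f[0],f[1],z])
  File "h.py", line 25, in fitcirc
    x,y=P[:,0],P[:,1]
        ~^^^^^
IndexError: too many indices for array: array is 1-dimensional, but 2 were indexed
```

Run:
```python
from car import *
p,d,i=load("wrist")
P,u,v=cloud(d,i); c=(282.2,124.5); m=(np.hypot(u-c[0],v-c[1])<25)&(P[:,2]>37)&(P[:,2]<45); print(m.sum(),P[m].mean(0),(P[m].min(0)+P[m].max(0))/2)
cv2.imwrite('pics/w20z.png',cv2.resize(p[60:190,220:350],None,fx=4,fy=4,interpolation=2))
```

```text
727 [516.52 288.6   40.13] [516.92 288.33  40.02]
```

View pics/w20z.png

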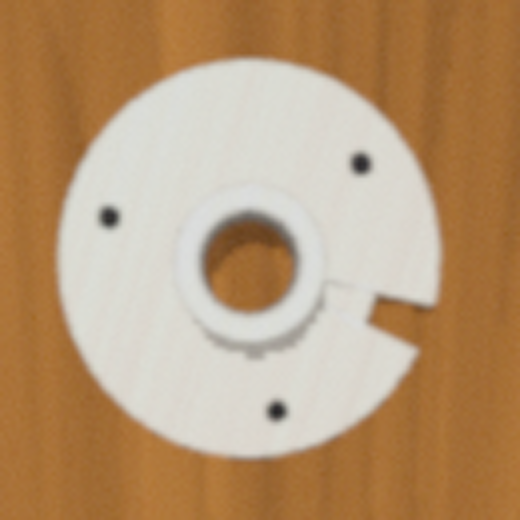

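Call:
apply_moves(delta_pos=[[0,0.01,0],[0,0.01,0],[0,0.01,0],[0,0.01,0],[0,0.01,0],[0,0.01,0],[0,0.01,0],[0,0.009,-0.02],[0.001,0,-0.02],[0,0,-0.03],[0,0,0],[0,0,0]], yaw=[-10,-10,-10,-10,-10,-10,-10,-10,-10,-3,0,0], jaw=[0.093,0.093,0.093,0.093,0.093,0.093,0.093,0.093,0.093,0.093,0.093,0.093])

```text
time_s: 24.0
ee_pos: [515.7, 288.9, 147.9]
eef_rot: [[0.999, -0.052, 0.001], [-0.052, -0.999, 0.0], [0.001, -0.0, -1.0]]
ft_force: [0.3, 0.4, 1.0]
gripper_width: 93.0
```

Run:
```python
from car import *
p,d,i=cap("wrist","w21");s=monitor.get_state();e=s["ee_pos"];print(e,s["joint_positions"])
print(s["eef_rot"])
f=carrier(p,i,[516.9,288.2])
print(slot(p,i,f[:2],10,np.arange(40,54,2),70,-18))
P,u,v=cloud(d,i); m=(np.hypot(P[:,0]-516.9,P[:,1]-288.3)<30)&(P[:,2]>37)&(P[:,2]<45); print(m.sum(),P[m].mean(0),(P[m].min(0)+P[m].max(0))/2)
ps,ds,iss=load("scene"); P,u,v=cloud(ds,iss); m=(np.hypot(u-424,v-325)<32)&(P[:,2]>60); print("jug",P[m].min(0),P[m].max(0))
```

```text
[515.9  289.15 148.32] [ 18.47  22.59  88.73   0.    68.55 111.45]
[[ 1.   -0.05  0.  ]
 [-0.05 -1.    0.  ]
 [ 0.   -0.   -1.  ]]
plate [516.86 288.21  56.87] 353
[[ 40.   -18.4    8.32 -24.4  -12.4 ]
 [ 42.   -18.4    9.45 -24.9  -11.9 ]
 [ 44.   -18.6   10.05 -25.2  -12.  ]
 [ 46.   -18.6   10.82 -25.4  -11.8 ]
 [ 48.   -18.85  11.04 -25.5  -12.2 ]
 [ 50.   -18.85  11.16 -25.3  -12.4 ]
 [ 52.   -18.65  11.79 -25.2  -12.1 ]]
954 [517.82 288.48  40.09] [517.22 288.58  39.72]
jug [624.04 358.81  60.  ] [707.32 462.41 114.7 ]
```

View pics/w21.png

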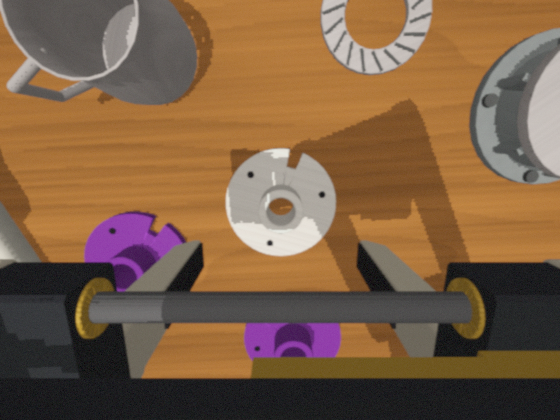

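Call:
apply_moves(delta_pos=[[0.0011,-0.0006,-0.04],[0,0,-0.04],[0,0,-0.025],[0,0,0],[0,0,0],[0,0,0]], yaw=[0,0,0,0,0,0], jaw=[0.093,0.093,0.093,0.08,0.07,0.07])

```text
time_s: 24.8
ee_pos: [517.3, 289.0, 43.9]
eef_rot: [[0.999, -0.052, 0.003], [-0.052, -0.999, 0.001], [0.003, -0.001, -1.0]]
ft_force: [-0.3, 0.5, 0.4]
gripper_width: 71.0
```

Run:
```python
from car import *
p,d,i=cap("wrist","w22");s=monitor.get_state();e=s["ee_pos"];print(e,s["gripper_width"])
f=carrier(p,i,[516.9,288.2])
print(slot(p,i,f[:2],10,np.arange(40,54,2),70,-18))
P,u,v=cloud(d,i); m=(np.hypot(P[:,0]-516.9,P[:,1]-288.3)<30)&(P[:,2]>37)&(P[:,2]<45); print(m.sum(),P[m].mean(0),(P[m].min(0)+P[m].max(0))/2)
```

```text
[517.06 288.94  43.62] 70.66096291100645
plate [518.04 288.05  55.9 ] 224
[[ 40.   -18.8    9.54 -25.7  -11.9 ]
 [ 42.   -18.9   10.16 -25.9  -11.9 ]
 [ 44.   -18.8   10.64 -25.8  -11.8 ]
 [ 46.   -18.9   10.97 -25.8  -12.  ]
 [ 48.   -18.65  11.37 -25.5  -11.8 ]
 [ 50.   -18.65  11.67 -25.4  -11.9 ]
 [ 52.   -18.55  12.14 -25.3  -11.8 ]]
2351 [518.3  288.27  40.05] [517.62 288.45  39.66]
```

View pics/w22.png

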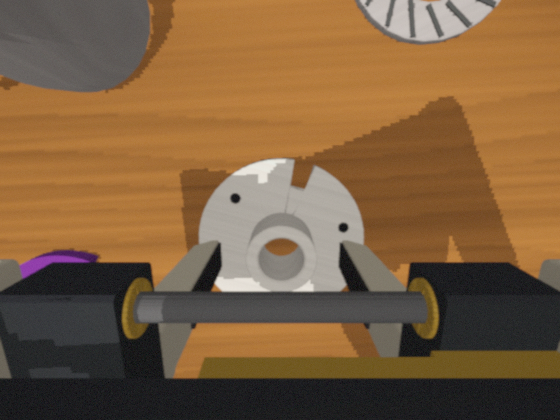

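Call:
apply_moves(delta_pos=[[0.0003,-0.0006,-0.015],[0,0,0],[0,0,0],[0,0,0],[0,0,0],[0,0,0],[0,0,0]], yaw=[0,0,0,0,0,0,0], jaw=[0.07,0.07,0.055,0.035,0.035,0.035,0.035])

```text
time_s: 25.72
ee_pos: [516.4, 288.0, 27.1]
eef_rot: [[0.999, -0.052, 0.0], [-0.052, -0.999, 0.0], [0.0, -0.0, -1.0]]
ft_force: [0.3, 0.5, 0.6]
gripper_width: 41.4
```

Call:
apply_moves(delta_pos=[[0,0,0.01],[0,0,0.03],[0,0,0.03],[0,0,0],[0,0,0]], yaw=[0,0,0,0,0], jaw=[0.035,0.035,0.035,0.035,0.035])

```text
time_s: 26.35
ee_pos: [515.4, 287.6, 95.9]
eef_rot: [[0.999, -0.052, -0.002], [-0.052, -0.999, -0.001], [-0.002, 0.001, -1.0]]
ft_force: [-0.8, -0.8, -3.5]
gripper_width: 41.0
```

Run:
```python
from car import *
p,d,i=cap("wrist","w23");s=monitor.get_state();e=s["ee_pos"];print(e,s["gripper_width"],s["ft_force"],s["ft_torque"])
P,u,v=cloud(d,i); 
m=(np.hypot(P[:,0]-517.3,P[:,1]-288.3)<50)&(v<240)&(P[:,2]>50)&(P[:,2]<100); print(np.histogram(P[m][:,2],bins=np.arange(50,104,3)))
zb=70
f=carrier(p,i,[517.3,288.2],zb)
```

```text
[515.05 287.52  95.38] 41.34525769381444 [-0.66 -0.03 -4.21] [ 0.06  0.12 -0.07]
(array([   0,    0,    0,    0,    0,    1,   50,   17,   16, 7135,  466,
         73,   88,   86,   88,   93,   59]), array([ 50,  53,  56,  59,  62,  65,  68,  71,  74,  77,  80,  83,  86,
        89,  92,  95,  98, 101]))
plate [516.89 287.28  55.82] 226
```

View pics/w23.png

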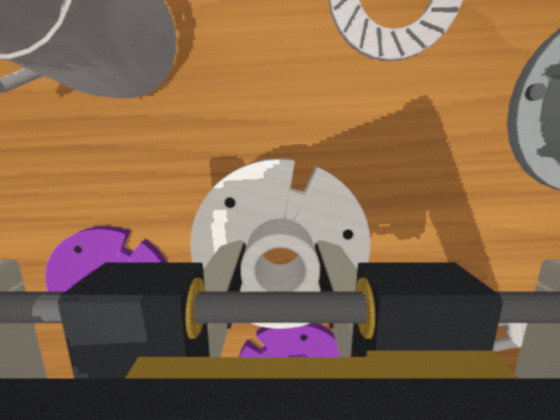

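Call:
apply_moves(delta_pos=[[0,0,0.03],[0,-0.01,0.03],[0.01,-0.05,0.017],[0.016,-0.055,0],[0.016,-0.055,0],[0.018,-0.055,0],[0.018,-0.034,0],[0,0,0],[0,0,0],[0,0,0]], yaw=[0,0,9,9,9,9,9,8,0,0], jaw=[0.035,0.035,0.035,0.035,0.035,0.035,0.035,0.035,0.035,0.035])

```text
time_s: 27.65
ee_pos: [593.5, 29.4, 172.9]
eef_rot: [[0.644, 0.765, -0.002], [0.765, -0.644, 0.0], [-0.001, -0.002, -1.0]]
ft_force: [-0.5, 0.8, -4.0]
gripper_width: 41.4
```

Run:
```python
from car import *
p,d,i=cap("wrist","w24");s=monitor.get_state();e=s["ee_pos"];print(e,s["gripper_width"],s["eef_rot"][:2,0])
zb=e[2]-27
f=carrier(p,i,[594.6,30.2],zb)
print(slot(p,i,f[:2],zb+10,np.arange(40,54,3),70,34))
fits(p,i,0,[594.6,30.2])
cv2.imwrite('pics/w24z.png',cv2.resize(p[60:320,150:420],None,fx=2.2,fy=2.2,interpolation=2))
```

```text
[593.7   29.61 173.21] 41.457183984515524 [0.64 0.77]
plate [595.11  30.52  56.09] 173
[]
```

View pics/w24z.png

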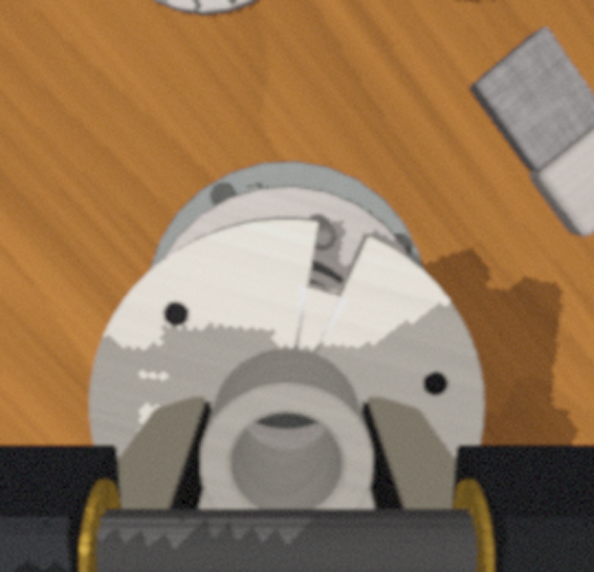

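Run:
```python
from car import *
p,d,i=load("wrist")
C=np.array([595.1,30.5]); z=173-27+10
for n,a in(("Lo",(294.5,160.9)),("Li",(290,190.9)),("Ro",(315.5,167.7)),("Ri",(302.7,194.1))):
    X=atz(i,*a,z)[:2]-C; print(n,X,np.hypot(*X),np.degrees(np.arctan2(X[1],X[0])))
print(proj(i,[632.6,56.1,104]))
for r in finder.landmark_of("wrist","pin_top"): print(r,atz(i,*r["at"],104))
for r in finder.landmark_of("wrist","carrier_slot"): print(r,atz(i,*r["at"],z-5))
g=cv2.resize(p[140:210,270:340],None,fx=8,fy=8,interpolation=2); cv2.imwrite("pics/w24y.png",g)
```

```text
Lo [40.98 35.61] 54.292076950350655 40.98519406039678
Li [27.77 23.73] 36.52979846604984 40.51177147470429
Ro [47.83 24.73] 53.84215131425819 27.342235665867552
Ri [32.31 17.38] 36.68972154177382 28.27213390613683
[296.2  167.88]
{'at': [293.4, 168.7], 'score': 0.71} [630.59  56.99 104.  ]
{'at': [300.9, 178.5], 'score': 0.71} [632.25  55.01 151.  ]
{'at': [423.7, 150.7], 'score': 0.41} [697.86  21.21 151.  ]
```

View pics/w24y.png

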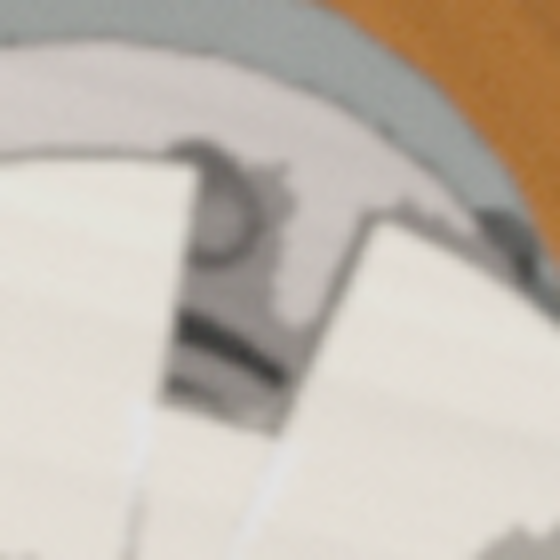

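Call:
apply_moves(delta_pos=[[-0.0004,-0.0003,-0.012],[0,0,-0.012],[0,0,0],[0,0,0],[0,0,0]], yaw=[0,0,0,0,0], jaw=[0.035,0.035,0.035,0.035,0.035])

```text
time_s: 28.42
ee_pos: [594.2, 28.6, 150.3]
eef_rot: [[0.643, 0.766, 0.001], [0.766, -0.643, -0.0], [0.0, 0.001, -1.0]]
ft_force: [-0.8, 0.5, -4.0]
gripper_width: 41.0
```

```bash
cat > look2.py <<'E'
from car import *
import sys
n=sys.argv[1]
p,d,i=cap("wrist",n);s=monitor.get_state();e=s["ee_pos"];print(e,s["gripper_width"],s["ft_force"],s["ft_torque"],s["time_s"])
zb=e[2]-27
f=carrier(p,i,[594.6,30.2],zb)
g=cv2.resize(p[140:300,200:360],None,fx=4.5,fy=4.5,interpolation=2)
def mark(X,col):
    q=(proj(i,X)-[199.5,139.5])*4.5
    cv2.circle(g,(int(q[0]),int(q[1])),3,col,-1)
g0=g.copy()
mark([594.6,30.2,118],(0,0,255)); mark([632.6,56.1,104],(0,0,255))
cv2.imwrite(f"pics/{n}y.png",g)
fits(p,i,0,[594.6,30.2])
for r in finder.landmark_of("wrist","pin_top"):
    if r["score"]>.5: print("pin",r,atz(i,*r["at"],104))
E
python3 look2.py w25
```

```text
[594.18  28.57 150.35] 41.31058242794532 [ 0.06  0.01 -3.7 ] [ 0.02  0.07 -0.04] 28.475
plate [596.49  30.53  55.93] 173
pin {'at': [299.4, 172.5], 'score': 0.69} [633.75  54.14 104.  ]
```

View pics/w25y.png

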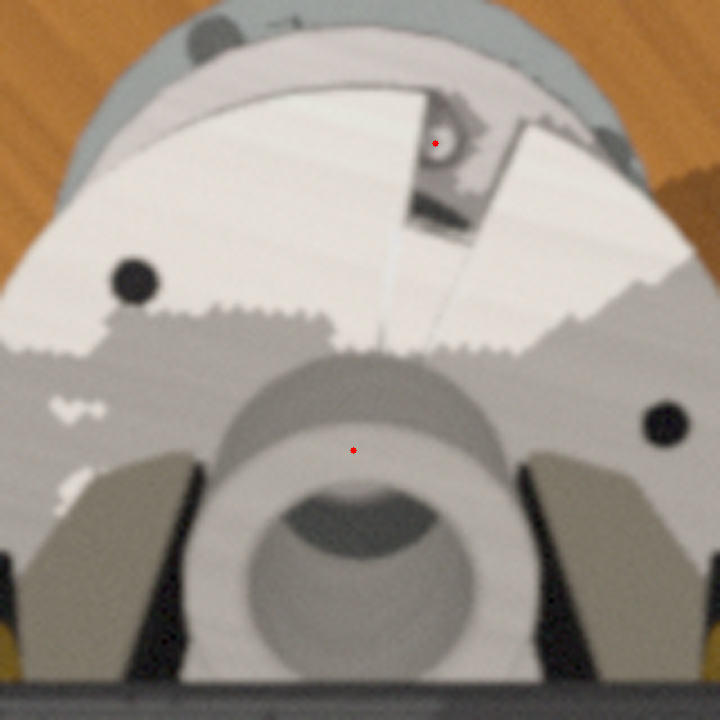

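Run:
```python
from car import *
p,d,i=load("wrist"); z=150.35
tx=np.array([.643,.766]);ty=np.array([.766,-.643])
S=np.array([594.6,30.2])
def rep(n,a,zz,off=0):
    X=atz(i,a[0]/4.5+199.5,a[1]/4.5+139.5,zz)[:2]-S; print(n,"tx",X@tx+off,"ty",X@ty)
for zb in(123.35,125): rep("bore bot -x edge",(361,558),zb,13.5)
rep("spindle end -x edge",(352,502),118)
rep("spindle end -x edge",(352,502),116)
for zt in(163.3,): rep("hub top +x outer",(362,422),zt,-21); rep("hub L",(184,590),zt,0); rep("hub R",(542,590),zt,0); rep("bore top +x",(361,485),zt,-13.5)
```

```text
bore bot -x edge tx -1.5139714437359935 ty 1.132189905561192
bore bot -x edge tx -0.7519016072480262 ty 1.1329238071337773
spindle end -x edge tx -8.2720036260644 ty -0.23224261355994424
spindle end -x edge tx -9.09753345413705 ty -0.24764893153229045
hub top +x outer tx -0.8661076126703691 ty 1.2681588183344599
hub L tx -0.6251982737474974 ty -19.589976377947966
hub R tx -0.6350874398911877 ty 22.35653825149782
bore top +x tx -0.9843119917794212 ty 1.1526942084130303
```

Call:
apply_moves(delta_pos=[[-0.0004,0.0014,0],[0,0,0],[0,0,-0.004],[0,0,0],[0,0,0]], yaw=[0,0,0,0,0], jaw=[0.035,0.035,0.035,0.035,0.035])

```text
time_s: 29.15
ee_pos: [593.4, 30.0, 145.8]
eef_rot: [[0.643, 0.766, -0.0], [0.766, -0.643, 0.0], [-0.0, -0.0, -1.0]]
ft_force: [0.3, -0.1, -4.6]
gripper_width: 41.5
```

```bash
python3 look2.py w26
```

```text
[593.47  30.04 145.89] 41.403453106970765 [ 0.47 -0.24 -3.81] [-0.01  0.08  0.02] 29.2
plate [595.35  31.52  56.12] 168
pin {'at': [297.3, 173.5], 'score': 0.75} [631.55  56.64 104.  ]
```

View pics/w26y.png

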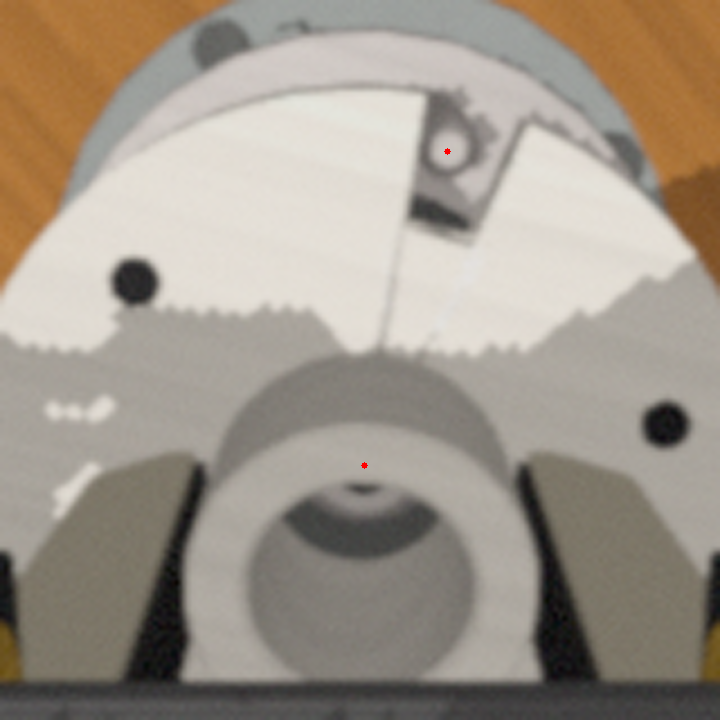

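```bash
cat > rep.py <<'E'
from car import *
p,d,i=load("wrist")
tx=np.array([.643,.766]);ty=np.array([.766,-.643]);S=np.array([594.6,30.2])
def rep(n,a,zz,off=0):
    X=atz(i,a[0]/4.5+199.5,a[1]/4.5+139.5,zz)[:2]-S; print(n,"tx %.2f ty %.2f"%(X@tx+off,X@ty))
    return X
E
python3 - <<'E'
from rep import *
z=145.9
rep("bore bot -x",(361,558),z-27,13.5)
rep("hub top +x outer",(362,422),z+13,-21); rep("hub L",(184,590),z+13); rep("hub R",(542,590),z+13); rep("bore top +x",(361,485),z+13,-13.5)
rep("pin",(448,148),104)
H=np.array([0,0])
for n,a in(("Lo",(429,95)),("Li",(407,215)),("Ro",(524,122)),("Ri",(472,243))):
    X=rep(n,a,z-17)
    print(np.hypot(*X))
E
```

```text
bore bot -x tx -0.89 ty -0.44
hub top +x outer tx -0.20 ty -0.27
hub L tx 0.04 ty -21.11
hub R tx 0.05 ty 20.80
bore top +x tx -0.32 ty -0.39
pin tx 44.75 ty 12.47
Lo tx 54.73 ty 8.31
55.34769733397406
Li tx 39.13 ty 5.63
39.53000752194004
Ro tx 51.28 ty 20.61
55.26169110941246
Ri tx 35.39 ty 14.24
38.14250920093141
```

Call:
apply_moves(delta_pos=[[0.0004,0,-0.004],[0,0,-0.004],[0,0,-0.003],[0,0,0],[0,0,0]], yaw=[0,0,0,0,0], jaw=[0.035,0.035,0.035,0.035,0.035])

```text
time_s: 29.88
ee_pos: [593.9, 30.0, 135.0]
eef_rot: [[0.643, 0.766, 0.0], [0.766, -0.643, -0.0], [0.0, 0.0, -1.0]]
ft_force: [-0.3, -0.1, -4.0]
gripper_width: 41.5
```

```bash
python3 look2.py w27
```

```text
[593.98  30.03 135.04] 41.3085146062422 [ 0.39 -0.32 -4.06] [0.01 0.06 0.04] 29.925
plate [596.57  32.28  55.9 ] 167
hole px [279.84 251.59] [274 249  13   7  73] [593.76  29.13 118.  ]
pin {'at': [300.5, 175.9], 'score': 0.56} [633.1   55.65 104.  ]
```

View pics/w27y.png

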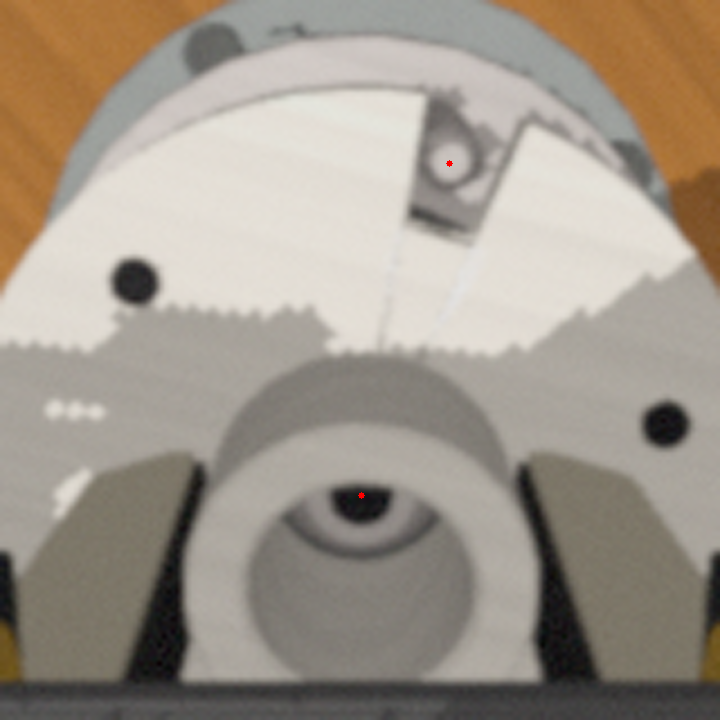

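Run:
```python
from rep import *
z=135.04
rep("bore bot -x",(361,558),z-27,13.5)
rep("hub top +x outer",(362,422),z+13,-21); rep("hub L",(184,590),z+13); rep("hub R",(542,590),z+13); rep("bore top +x",(361,485),z+13,-13.5)
X=rep("pin",(450,161),104);print(np.hypot(*X))
for n,a in(("Lo",(429,95)),("Li",(407,215)),("Ro",(524,122)),("Ri",(472,243))):
    X=rep(n,a,z-17)
```

```text
bore bot -x tx -0.56 ty -0.04
hub top +x outer tx 0.12 ty 0.12
hub L tx 0.36 ty -20.72
hub R tx 0.37 ty 21.19
bore top +x tx 0.00 ty 0.01
pin tx 44.65 ty 12.49
46.35499103132691
Lo tx 55.06 ty 8.72
Li tx 39.46 ty 6.03
Ro tx 51.61 ty 21.02
Ri tx 35.72 ty 14.65
```

Call:
apply_moves(delta_pos=[[0,0,-0.002],[0,0,-0.002],[0,0,-0.002],[0,0,0],[0,0,0]], yaw=[0,0,0,0,0], jaw=[0.035,0.035,0.035,0.035,0.035])

```text
time_s: 30.6
ee_pos: [593.9, 30.0, 128.9]
eef_rot: [[0.643, 0.766, 0.0], [0.766, -0.643, 0.0], [0.0, -0.0, -1.0]]
ft_force: [-0.2, 1.4, -4.1]
gripper_width: 41.1
```

```bash
python3 look2.py w28
```

```text
[593.89  30.03 128.97] 41.059285531295856 [ 0.46 -1.04 -3.48] [0.   0.02 0.03] 30.65
plate [596.72  32.55  55.97] 169
hole px [279.9  253.73] [274 249  13  11 121] [594.47  29.96 118.  ]
pin {'at': [301.1, 175.8], 'score': 0.97} [633.6   56.38 104.  ]
```

View pics/w28y.png

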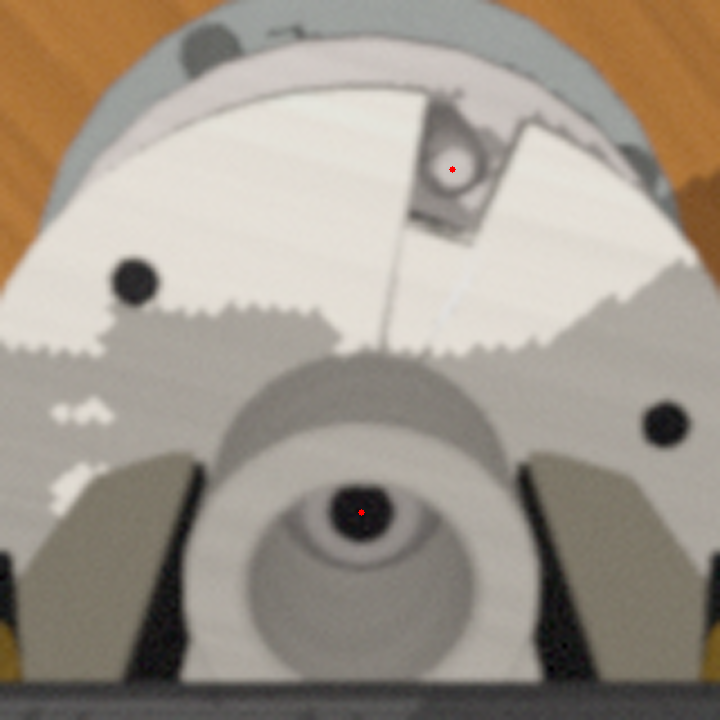

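Call:
apply_moves(delta_pos=[[0,0,-0.001],[0,0,-0.001],[0,0,0]], yaw=[0,0,0], jaw=[0.035,0.035,0.035])

```text
time_s: 31.08
ee_pos: [593.7, 30.1, 126.8]
eef_rot: [[0.643, 0.766, -0.0], [0.766, -0.643, 0.0], [-0.0, -0.0, -1.0]]
ft_force: [-0.1, 0.3, -2.9]
gripper_width: 41.4
```

Call:
apply_moves(delta_pos=[[0,0,-0.001],[0,0,-0.001],[0,0,0]], yaw=[0,0,0], jaw=[0.035,0.035,0.035])

```text
time_s: 31.45
ee_pos: [593.7, 30.0, 124.8]
eef_rot: [[0.643, 0.766, -0.0], [0.766, -0.643, 0.0], [-0.0, -0.0, -1.0]]
ft_force: [-0.2, 0.0, -3.9]
gripper_width: 41.4
```

Free so far; bottom is about 1.5–2 mm above the pack.

Call:
apply_moves(delta_pos=[[0,0,-0.0008],[0,0,0]], yaw=[0,0], jaw=[0.035,0.035])

```text
time_s: 31.7
ee_pos: [593.8, 30.1, 124.1]
eef_rot: [[0.643, 0.766, -0.0], [0.766, -0.643, 0.0], [-0.0, -0.0, -1.0]]
ft_force: [-0.5, -0.5, -3.1]
gripper_width: 41.2
```

Call:
apply_moves(delta_pos=[[0,0,-0.0006],[0,0,0]], yaw=[0,0], jaw=[0.035,0.035])

```text
time_s: 31.95
ee_pos: [593.8, 30.0, 123.5]
eef_rot: [[0.643, 0.766, -0.0], [0.766, -0.643, 0.0], [-0.0, -0.0, -1.0]]
ft_force: [-0.3, 0.2, -3.7]
gripper_width: 41.4
```

Call:
apply_moves(delta_pos=[[0,0,-0.0006],[0,0,0]], yaw=[0,0], jaw=[0.035,0.035])

```text
time_s: 32.2
ee_pos: [593.9, 30.1, 123.1]
eef_rot: [[0.643, 0.766, 0.0], [0.766, -0.643, -0.0], [0.0, 0.0, -1.0]]
ft_force: [-0.4, 0.3, -2.7]
gripper_width: 41.4
```

Call:
apply_moves(delta_pos=[[0,0,-0.0006],[0,0,0]], yaw=[0,0], jaw=[0.035,0.035])

```text
time_s: 32.45
ee_pos: [594.0, 30.1, 123.0]
eef_rot: [[0.643, 0.766, 0.001], [0.766, -0.643, -0.0], [0.0, 0.001, -1.0]]
ft_force: [-1.9, 0.9, 3.2]
gripper_width: 41.2
```

Call:
apply_moves(delta_pos=[[0,0,-0.0005],[0,0,0]], yaw=[0,0], jaw=[0.035,0.035])

```text
time_s: 32.7
ee_pos: [594.0, 30.1, 123.0]
eef_rot: [[0.643, 0.766, 0.001], [0.766, -0.643, -0.0], [0.001, 0.001, -1.0]]
ft_force: [-2.6, 1.0, 6.9]
gripper_width: 40.8
```

Call:
apply_moves(delta_pos=[[0,0,0],[0,0,0],[0,0,0],[0,0,0],[0,0,0]], yaw=[0,0,0,0,0], jaw=[0.042,0.045,0.05,0.056,0.062])

```text
time_s: 33.33
ee_pos: [593.9, 30.0, 121.7]
eef_rot: [[0.643, 0.766, -0.0], [0.766, -0.643, 0.0], [-0.0, -0.0, -1.0]]
ft_force: [0.0, -0.3, -0.3]
gripper_width: 60.7
```

```bash
python3 look2.py w29
```

```text
[593.86  30.01 121.72] 61.261291012814745 [0.22 0.04 0.58] [0.05 0.08 0.05] 33.375
plate [595.74  31.38  56.58] 135
hole px [279.85 258.09] [273 252  14  13 141] [594.68  30.2  118.  ]
pin {'at': [302.9, 180.0], 'score': 0.85} [633.11  54.84 104.  ]
```

Call:
apply_moves(delta_pos=[[0,0,0.01],[0,0,0.03],[0,0,0.04],[-0.02,-0.02,0.03],[-0.03,-0.03,0.02],[0,0,0],[0,0,0],[0,0,0]], yaw=[0,0,0,0,0,0,0,0], jaw=[0.065,0.065,0.08,0.093,0.093,0.093,0.093,0.093])

```text
time_s: 34.42
ee_pos: [544.0, -19.3, 251.1]
eef_rot: [[0.642, 0.766, -0.001], [0.766, -0.642, 0.001], [-0.0, -0.001, -1.0]]
ft_force: [0.8, -0.1, 0.2]
gripper_width: 92.7
```

Run:
```python
from car import *
for n in("wrist","side","scene"): cap(n,n+"_end")
p,d,i=load("wrist")
P,u,v=cloud(d,i); S=np.array([594.6,30.2]); r=np.hypot(*(P[:,:2]-S).T)
m=(r>25)&(r<53)&(P[:,2]>85)&(P[:,2]<115); A=np.c_[P[m][:,:2]-S,np.ones(m.sum())]
m2=abs(P[m][:,2]-np.median(P[m][:,2]))<3
print("plate plane",m.sum(),np.linalg.lstsq(A[m2],P[m][m2][:,2],rcond=None)[0])
m=(r<22)&(P[:,2]>130)&(P[:,2]<142); print("hub top",np.median(P[m][:,2]))
p2=cv2.resize(p[0:260,130:430],None,fx=2.3,fy=2.3,interpolation=2); cv2.imwrite("pics/endw.png",p2)
ps=load("side")[0]; cv2.imwrite("pics/ends.png",cv2.resize(ps[150:270,150:340],None,fx=4,fy=4,interpolation=2))
print(monitor.get_state()["time_s"])
```

```text
plate plane 7228 [ -0.    -0.   106.19]
hub top 136.02237099389043
34.575
```

View pics/endw.png

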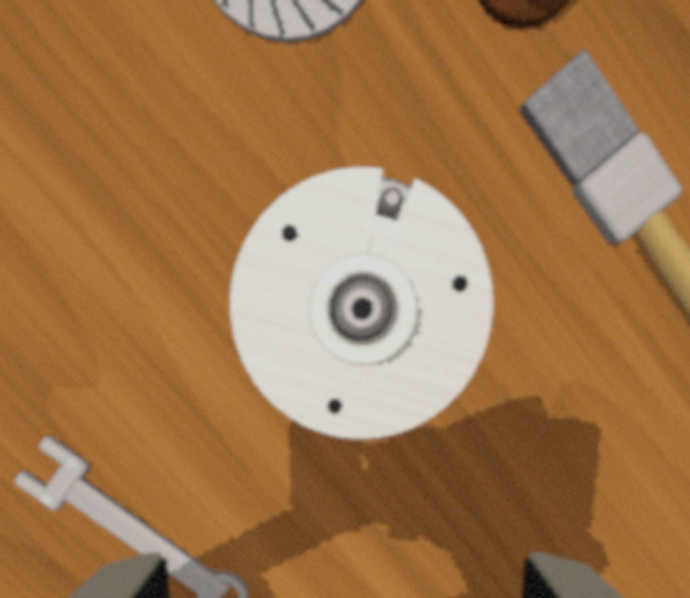

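View pics/ends.png

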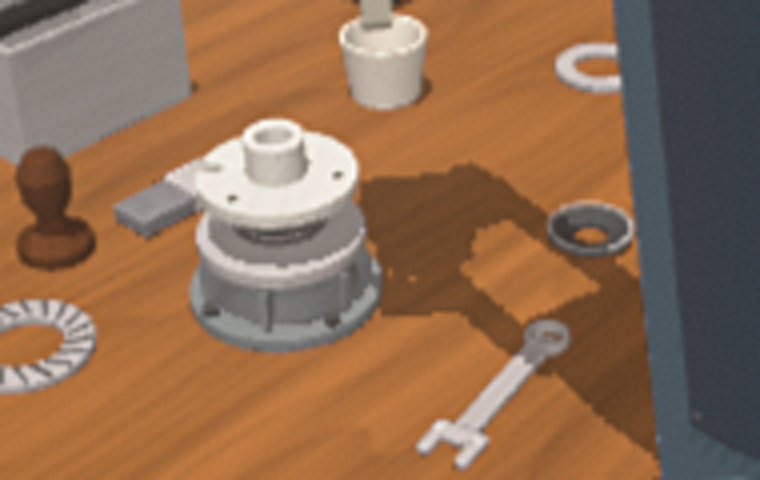

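View pics/scene_end.png

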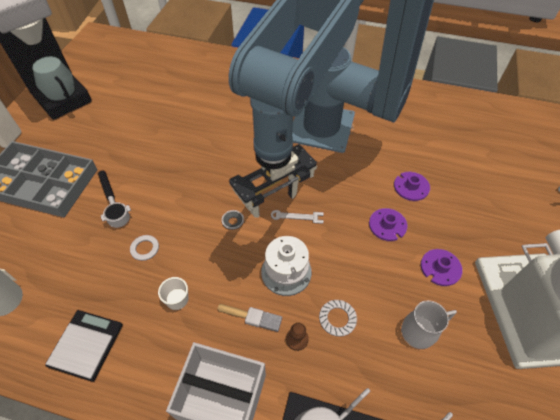

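```bash
python3 -c "
from station import workorder; print(workorder.finish_job())"
```

```text
the job is handed in; nothing more can be done
None
```

The spring pack and burr carrier are on the spindle as asked, and the job was handed in at about 34.6 s of the 72 s allowed.

- **Pack:** I lowered the crown-up washer onto the first one, rim on rim, and then a dished washer, crown on crown. Contact force was under 10 N each time. After the second washer, the top rim read 96.4 mm above the bench (96 expected).
- **Carrier:** I lowered the white carrier, hub up, with its slot over the drive pin, to contact under 10 N. In the last pictures:
  - The plate's top face read level at 106.2 mm (106 expected).
  - The hub top read 136.0 mm (136 expected).
  - The pin showed inside the slot and the spindle was centred in the bore.
- **Bench:** The spare dished washer, the purple look-alikes and the other bench items look unmoved in the last scene picture. The arm is clear and the gripper is open.

Some measurements disagreed along the way:
- **Slot shape:** it looked slightly wedge-shaped and narrower than the stated 14 mm, about 11 mm where the pin sits, but the pin went in without measurable resistance.
- **Gripper width:** it read about 64.5 mm on the 66 mm washers.
- **Arm position:** it wandered by about 1 mm, so I set each final alignment from the wrist pictures.
- **Plate-outline fit:** its readings over the grey flange were unreliable, so I used the hub and bore edges there instead.

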